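# Clamp a freshly bonded glass coupon with the one-hand bar clamp

### The job

Stand the bonded coupon on edge between the open jaws of the bar clamp that lies on the bench, with its glass centred on the pads, and let go of it. Then squeeze the clamp's trigger again and again until the jaws hold the coupon firmly, and let the trigger spring back. Do not overtighten, or the glass will crack, and leave the other things on the bench alone.

Things in the scene. Friction and masses are not known exactly. Their poses are not given: they have to be found in the camera images.
- clamp: one-hand bar clamp, black, steel bar, 0.4 kg, loose, lying flat on its side, 31 mm high. This body is its head with pistol grip. Origin: bench level under the bar, middle of the head. y runs along the bar to the front jaw; x points where the jaws stick out (world +x, give or take 20 degrees), grip and trigger to -x. Head: x -22 to 26, y -30 to 24 mm; its jaw reaches to x = 70 mm
- bar_end (a point): tail end of the toothed steel bar (14 x 6 mm, 15 mm above the bench), 87 to 130 mm behind (clamp -y) the clamp's origin. Closing the jaws draws the bar through the head towards -y. The ratchet holds every 1 mm and does not let the bar back (the release tab on the head does nothing here): overtightening cannot be undone
- back_pad: grey rubber-faced pad of the jaw on the head, 28 mm wide (x), z 3 to 28 mm, facing +y. Origin: middle of its face, at bench level: x = 56, y = 30 mm in the clamp's frame; axes as the clamp's. It gives 1 mm per 12 N. The pads must press the coupon with at least 10 N to hold it firmly; more than 40 N, even for a moment, cracks the glass
- front_pad: the same pad on the jaw at the far end of the bar, facing -y. Origin: middle of its face, at bench level: x = 56 mm in the clamp's frame, 26 to 38 mm from back_pad along y at the start. Its jaw lies behind it: x -14 to 70 mm, up to 28 mm beyond the face, 31 mm high. Beyond x = 70 mm nothing of the clamp is in the way of the fingers
- grip_point (a point): middle of the flat rear face (it looks to clamp -y) of the pistol grip, 54 mm to -x of the bar's middle line, 16 mm above the bench. Grip: x -92 to -20, y -26 to -8, z 1 to 30 mm. Axes as the clamp's. The clamp rests loosely and shifts or turns a little when squeezed
- trigger_point (a point): the spot on the gently bulging front face (towards clamp +y) of the grey trigger opposite grip_point, 16 mm above the bench. The trigger is 22 mm high (z 5 to 27 mm), reaches from the head to x = -82 mm and is squeezed towards the grip. Grip and trigger measure 50 mm across (along y) with the trigger out, 31 to 33 mm squeezed home
- trigger (a joint): trigger angle: 0 out (it springs back when let go), 0.24 rad home. A full squeeze (19 mm) draws the jaws about 6 mm closer and takes 3 to 5 N while they run free; once they bear on the coupon, each further 1 N on the trigger adds about 2 N between the pads (a squeeze that stalls at 16 to 18 N leaves 12 to 25 N on the coupon) and a full squeeze would add over 20 N
- coupon: bonded coupon, loose, 85 g, standing on its long edge: an aluminium carrier bar 90 mm long (its x), 12 mm thick (y -6.5 to 5.5 mm) and 28 mm high, with a 46 mm long, 1 mm thick glass slide under amber film bonded on the middle of its +y face; 13 mm thick over the glass. The bare ends, 22 mm long, are for handling. Origin: middle of the underside. Either end or face may go either way in the clamp
- slide_box: bystander: closed wooden box for slides, 84 x 96 x 36 mm, loose. Origin: centre of its underside. It and the coupon lie on either side of the clamp, either way round. (A microscope, 245 mm high, stands fixed far to the right, out of the way)
- dish: bystander: covered glass dish, 92 mm across, 19 mm high, loose. Origin: centre of its underside
- pot: bystander: small brown glass pot of adhesive, 40 mm across, 52 mm high, loose. Origin: centre of its underside
Things that resemble listed ones, but are neither listed nor needed, are in the scene too. Several things have the shape of the coupon; the one meant has the colours described above.

How it is judged:
On the way, in this order (a step that is already met when the one before it is completed fails the run):
1. the coupon stands on edge between the jaws, on the bench, its middle within 10 mm of the pads' middle line, let go (x of coupon in the frame of clamp between 0.046 and 0.066 m and y of coupon in the frame of back_pad above 0.004 m and y of coupon in the frame of front_pad below -0.004 m and height (world z) of coupon below 0.004 m and angle between coupon's own z axis and vertical below 0.08 rad and contact force between the fingers and coupon below 0.1 N and linear speed of coupon below 0.02 m/s), for 0.2 s.
2. the trigger has been squeezed by 0.1 rad or more (value of joint trigger above 0.1 rad).
3. both pads press on the coupon with more than 10 N (contact force between each of back_pad, front_pad and coupon above 10 N), for 0.2 s.
At the end, for the whole second after the job is handed in: Clamp and coupon rest flat on the bench; the coupon is on edge and square in the jaws (both within 0.08 rad), its middle within 10 mm of the pads' middle line; both pads press it with over 10 N (never over 40 N); the trigger is sprung back out (under 0.03 rad) (all of step 3 and x of coupon in the frame of clamp between 0.046 and 0.066 m and y of coupon in the frame of back_pad above 0.004 m and y of coupon in the frame of front_pad below -0.004 m and height (world z) of coupon below 0.004 m and angle between coupon's own z axis and vertical below 0.08 rad and angle between the x axis of coupon and the x axis of clamp, either way round below 0.08 rad and value of joint trigger below 0.03 rad and angle between clamp's own z axis and vertical below 0.05 rad and height (world z) of clamp below 0.005 m and linear speed of each of clamp, coupon below 0.01 m/s); the robot touches nothing.
It fails at once if a pad presses on the coupon with more than 40 N: the glass cracks (contact force between any of back_pad, front_pad and coupon above 40 N).
It fails at once if the slide box, the dish or the pot is shifted by more than 20 mm (distance of any of slide_box, dish, pot from where it was at the start of the episode above 0.02 m).
It also fails if it takes over 72 s, if anything falls off the work surface, if the arm or the gripper's body presses on something with over 40 N, if the wrist force passes 120 N, or if a joint passes its speed limit or range.

### The arm

A 6-joint arm with a two-finger parallel gripper is mounted at the origin on the work surface. World frame = base frame: x ahead of the robot, y to its left, z up, the work surface at z = 0. Lengths are in m, angles in rad, forces in N, time in s.
With the tool pointing down it reaches from about 0.3 to 0.875 m from the base axis. Payload 6.4 kg.
Tool frame: the origin (TCP) lies between the finger pads; the fingertips stand 11 mm ahead of it and the grasp point (between the pads) lies 8 mm behind it (ctrl.tcp_to_tips is the y of the fingertips in the tool frame, in m); y points along the fingers, x is the direction in which the jaws open and shut, and the axes are right-handed (so a half turn about y gives the same grasp; the last joint's range is limited). The gripper opens to 85 mm and grips with 20 to 120 N. Pads are 22 mm wide; open, the fingers measure 114 mm over their backs; the gripper's body (76 mm by 85 mm) begins 54 mm behind the grasp point. The pads swing forward as they close: fully open they stand 13 mm farther back than shut.
Start: joints at [1.078, 0.181, 1.607, -0, 1.354, -0.206], TCP at [0.163, 0.552, 0.242] pointing down, gripper open.
Joint ranges: [-2.99, 2.99], [-0.89, 2.07], [0.3, 2.58], [-1.14, 4.28], [0, 2.63], [-3.12, 3.12]. Speed limits (rad/s): [2.57, 2.57, 3.01, 3.14, 3.14, 3.14].

### API

Orientations are given as a unit quaternion [w, x, y, z].
In Python, from bench import ctrl gives the robot as it stands.
- The arm moves only by the tool apply_moves, never from a script. Its argument "plan" is text: rows parted by semicolons, each of 7 numbers parted by spaces: the shift along the tool's x, y, z each as a share of 0.05 m, from -1 to 1, then the turn, a rotation vector about the tool's x, y, z each as a share of 0.12 rad, from -1 to 1, then the opening, from 0 (shut) to 1 (fully open). In form: dx dy dz wx wy wz claw; .... A call has exactly 5 rows; each row shifts and turns the commanded pose from where the row before left it, along the tool's axes as they then stand; what a row does not reach is not made up. A row lasts 1/10 s, in which the tool goes at most 50 mm and 8.59 degrees, less where a joint would pass 70% of its speed; a pose out of reach is approached as far as the arm can. A call with a number of a shift or a turn outside -1 to 1 is refused whole. A call with a gripper value outside its range is refused whole. The fingers move at their own pace and stop on an object; the grip force is fixed at half the most. Time passes only in rows, so rows that do not move let the fingers close, or fill a call up. It gives the time, the measured TCP pose, the force and the opening at its end, in the units of the state.
- ctrl.get_obs(): the state, without advancing time (a new reading comes with each control period).
- ctrl.camera(name): name is "side" or "top" or "wrist"; returns the picture (400x640x3 uint8, red, green, blue); there is no depth.
- ctrl.get_calibration(name): a dict with "intrinsics" (3x3 intrinsics, pixels), "k1" (the pictures are not rectified: a ray, as slopes to the right and down, at radius r is drawn at 1 + k1 r^2 times it, then the intrinsics apply), "R" (3x3) and "t" (3): a world point X has camera coordinates R X + t. Camera axes: x right, y down, z forward; pixel columns grow to the right and rows downward; lengths in m; the calibration is good to about 2 mm. A picture is of the moment at which its call begins: read the wrist's pose just before it. get_calibration takes no time and is no camera call; for the wrist camera it gives the pose at the moment of the call.
- ctrl.hand_in(): hands the job in, once; it reports no verdict.
Trained networks look in the newest picture that a camera, given by its name, has taken for a name from the list of things; names that differ only in an ending like _2 or _b are one class to them, and where a whole thing is asked for, a point or a joint stands for the part that bears it (a point fixed in the world has none). Each returns a list of dicts, best first, with "score" (0 to 1); they miss things now and then, are a little off and sometimes report something else, mostly with a low value. They report only what shows in the picture. A call takes as long as a camera call. They do not tell look-alikes from the thing itself.
- ctrl.recognise(camera, target): "point" ([x, y, z] in m, in world coordinates, good to about 4 mm: the middle of the surface that is visible of it).
The state is a dict: "time_s": time; "q": joint angles; "dq": joint speeds; "joint_efforts": joint torques, N m; "eef_pos": TCP position; "eef_rot": TCP orientation; "wrist_force": force on the tool from outside, world axes, zero at the start; "torque": the same for the moment, N m; "opening": opening from 0.0 (shut) to 1.0 (fully open).
Only numpy, scipy, OpenCV 4.12 (cv2) and the standard library are available. Lean on these libraries where they do the work, as an engineer would, in place of code of your own. Each camera call takes 0.05 s, during which the arm holds its last target.

## Working session

There is one attempt and no reset: what is moved stays moved. The work goes in short steps, Python scripts to look and compute and a tool call to move; the robot and the scene stay as the last step left them, time stands still between calls to the robot, and variables do not carry over. Pictures are saved under pics/ and viewed, and the job is handed in when it is done.

Besides the shell and the picture viewer there is one more tool, called after "Request:" as name(argument=value, ...) on one line, values as JSON. apply_moves: Moves the arm, as the interface text tells. Shift numbers are shares of 0.05 m and turn numbers shares of 0.12 rad, none past 1 either way. Its arguments: {"type":"object","properties":{"plan":{"type":"string"}},"required":["plan"]}

```bash
ls; mkdir -p pics
python3 - <<'E'
from bench import ctrl
import cv2
o=ctrl.get_obs();print(o)
for n in("top","side","wrist"):
    c=ctrl.get_calibration(n);print(n,c)
    im=ctrl.camera(n);cv2.imwrite(f"pics/{n}0.png",im[:,:,::-1])
    for t in("clamp","bar_end","back_pad","front_pad","grip_point","trigger_point","coupon","slide_box","dish","pot"):
        try:
            for d in ctrl.recognise(n,t)[:4]: print(n,t,[round(x,4) for x in d["point"]],round(d["score"],2))
        except Exception as e: print(t,e)
    
print(ctrl.get_obs()["time_s"])
E
```

```text
pics
{'time_s': 0.0, 'q': array([ 1.07766975e+00,  1.81562686e-01,  1.60801954e+00, -1.19899012e-05,
        1.35383633e+00, -2.06316113e-01]), 'dq': array([-3.57774581e-04, -1.82150597e-03,  8.77598746e-04,  9.35167217e-06,
       -2.89349575e-04, -3.18061420e-04]), 'joint_efforts': array([-2.09572725e-03, -4.44862962e+01, -3.51339233e+01, -5.57696094e-04,
        9.28847061e-03,  4.38511393e-05]), 'eef_pos': array([0.16239267, 0.55101586, 0.24136641]), 'eef_rot': array([-0.56604767,  0.56660005,  0.42282749, -0.42399449]), 'wrist_force': array([-0.27316811,  0.23176644,  1.38911838]), 'torque': array([0.02855777, 0.01336075, 0.00595465]), 'opening': 0.9997547726771708}
top {'intrinsics': array([[384.50937954,   0.        , 320.96096168],
       [  0.        , 384.50937954, 202.41309158],
       [  0.        ,   0.        ,   1.        ]]), 'k1': -0.0751803459074678, 'R': array([[-0.01722562, -0.99951893, -0.02579115],
       [-0.98365035,  0.02156564, -0.17879293],
       [ 0.17926312,  0.02228966, -0.98354863]]), 't': array([0.06731313, 0.55789873, 0.78048302])}
top clamp [0.5313,
[... 1162 characters left out ...]
.7
side coupon [0.528, 0.1833, 0.0199] 0.62
side coupon [0.5367, 0.2821, 0.0193] 0.52
side slide_box [0.4527, -0.3136, 0.0393] 0.97
side dish [0.6606, 0.2599, 0.0229] 0.98
side pot [0.6369, -0.2193, 0.0353] 0.89
side pot [0.5241, -0.0187, 0.0237] 0.25
wrist {'intrinsics': array([[341.13017083,   0.        , 321.87836722],
       [  0.        , 341.13017083, 197.77278955],
       [  0.        ,   0.        ,   1.        ]]), 'k1': -0.05699044190425646, 'R': array([[ 2.82402506e-01,  9.59296000e-01,  9.31945467e-05],
       [ 9.17533144e-01, -2.70136491e-01,  2.91820503e-01],
       [ 2.79967417e-01, -8.23253325e-02, -9.56473097e-01]]), 't': array([-0.57502706, -0.03831769,  0.37981182])}
1.65
```

View pics/top0.png

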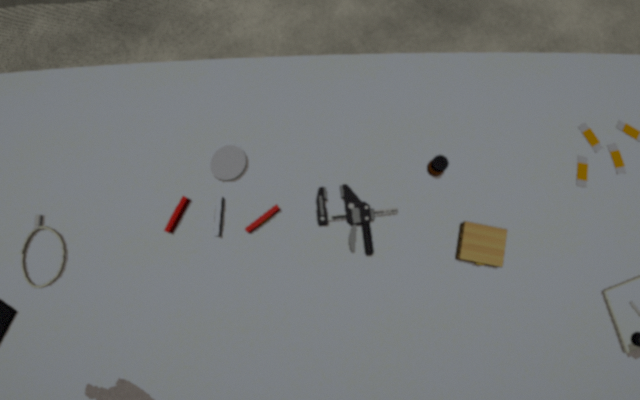

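View pics/side0.png

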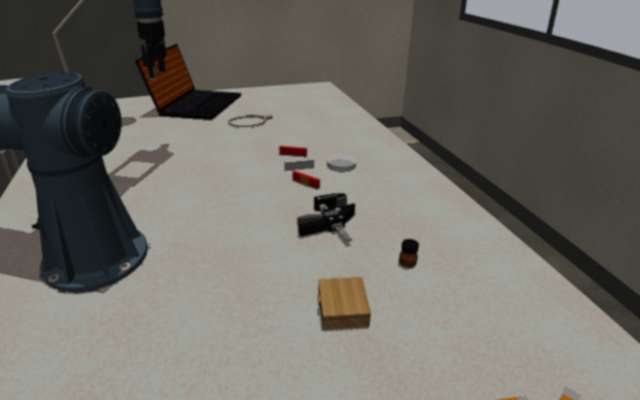

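Run:
```python
import cv2
im=cv2.imread("pics/top0.png")
cv2.imwrite("pics/top0_clamp.png",cv2.resize(im[120:310,240:400],None,fx=3.1,fy=3.1,interpolation=cv2.INTER_CUBIC))
cv2.imwrite("pics/top0_coup.png",cv2.resize(im[130:260,90:280],None,fx=4,fy=4,interpolation=cv2.INTER_CUBIC))
```

```text
(no output)
```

View pics/top0_clamp.png

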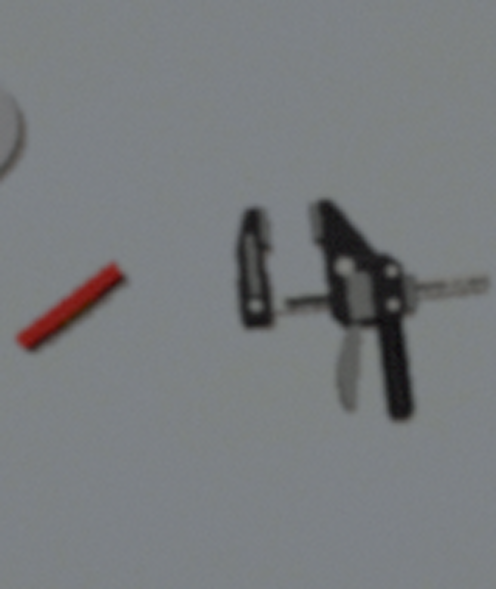

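View pics/top0_coup.png

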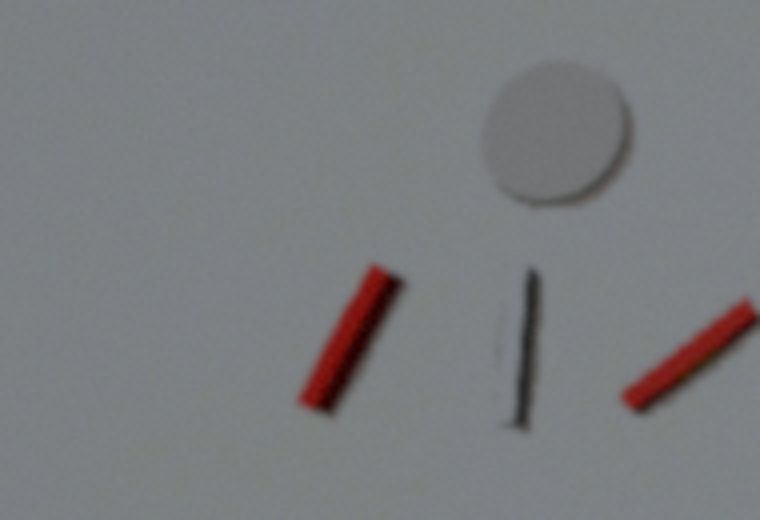

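Run:
```python
import cv2
im=cv2.imread("pics/side0.png")
cv2.imwrite("pics/side0_c.png",cv2.resize(im[130:250,260:370],None,fx=5,fy=5,interpolation=cv2.INTER_CUBIC))
```

```text
(no output)
```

View pics/side0_c.png

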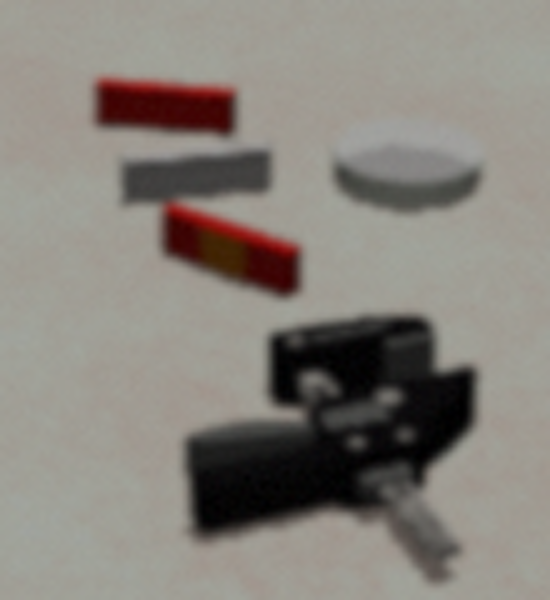

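View pics/wrist0.png

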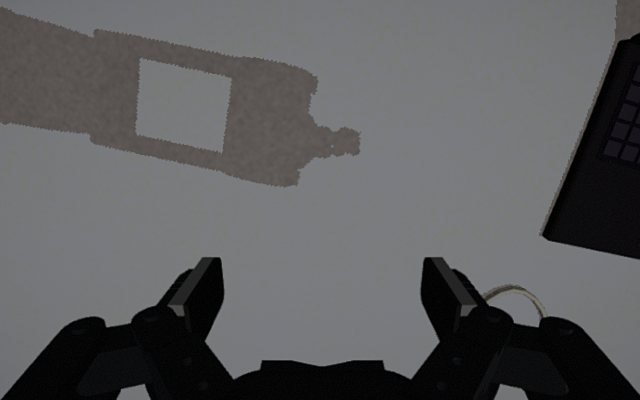

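```bash
cat > h.py <<'E'
import numpy as np, cv2
from scipy.spatial.transform import Rotation as Ro
from bench import ctrl
def R_of(q): return Ro.from_quat([q[1],q[2],q[3],q[0]])
def pix(cal,X):
    X=np.atleast_2d(X); c=X@cal["R"].T+cal["t"]; s=c[:,:2]/c[:,2:]; r2=(s**2).sum(1,keepdims=True)
    s=s*(1+cal["k1"]*r2); K=cal["intrinsics"]; return s*[K[0,0],K[1,1]]+[K[0,2],K[1,2]]
def ray(cal,uv,z):
    K=cal["intrinsics"]; d=(np.array(uv,float)-[K[0,2],K[1,2]])/[K[0,0],K[1,1]]; s=d.copy()
    for _ in range(20): s=d/(1+cal["k1"]*(s@s))
    v=cal["R"].T@np.array([s[0],s[1],1]); o=-cal["R"].T@cal["t"]; return o+v*(z-o[2])/v[2]
def tool_down(xdir):  # tool y down, tool x along angle
    x=np.array([np.cos(xdir),np.sin(xdir),0]); y=np.array([0,0,-1.]); z=np.cross(x,y)
    return Ro.from_matrix(np.stack([x,y,z],1))
def plan(pos,rot=None,p0=None,r0=None,rows=None):
    o=ctrl.get_obs(); p0=o["eef_pos"] if p0 is None else p0; r0=R_of(o["eef_rot"]) if r0 is None else r0
    rot=r0 if rot is None else rot
    d=r0.inv().apply(np.array(pos)-p0); w=(r0.inv()*rot).as_rotvec()
    print("t",round(o["time_s"],2),"pos",o["eef_pos"].round(4),"open",round(o["opening"],3))
    print("shift shares",(d/.05).round(2),"turn shares",(w/.12).round(2)," (first-tool axes)")
def state():
    o=ctrl.get_obs(); R=R_of(o["eef_rot"]).as_matrix()
    print("t",round(o["time_s"],2),"pos",o["eef_pos"].round(4),"xdir",round(np.arctan2(R[1,0],R[0,0]),4),"down",R[2,1].round(4),"open",round(o["opening"],4),"F",o["wrist_force"].round(1)); return o
E
python3 - <<'E'
from h import *
state(); print("tips",ctrl.tcp_to_tips)
o=ctrl.get_obs(); print(R_of(o["eef_rot"]).as_matrix().round(3))
c=ctrl.get_calibration("wrist"); print("cam",-c["R"].T@c["t"], "cam in tool", R_of(o["eef_rot"]).inv().apply(-c["R"].T@c["t"]-o["eef_pos"]),"fwd in tool",R_of(o["eef_rot"]).inv().apply(c["R"][2]))
plan([0.537,0.286,0.26],tool_down(np.pi/2)); plan([0.537,0.286,0.26],tool_down(-np.pi/2))
E
```

```text
t 1.65 pos [0.1627 0.5516 0.2423] xdir 1.284 down -1.0 open 0.997 F [0.2 0.8 0.3]
tips 0.011
[[ 0.283  0.    -0.959]
 [ 0.959  0.     0.283]
 [ 0.    -1.    -0.   ]]
cam [0.09121196 0.57253853 0.37451132] cam in tool [-7.72968679e-05 -1.32218889e-01  7.44541107e-02] fwd in tool [ 1.94253728e-04  9.56481670e-01 -2.91792353e-01]
t 1.65 pos [0.1627 0.5516 0.2423] open 0.997
shift shares [-2.98 -0.35 -8.68] turn shares [ 0.   -2.39  0.  ]  (first-tool axes)
t 1.65 pos [0.1627 0.5516 0.2423] open 0.997
shift shares [-2.98 -0.35 -8.68] turn shares [-0.   23.79  0.  ]  (first-tool axes)
```

Request:
apply_moves(plan="-0.5 0 -1 0 -1 0 1;-0.7 0 -1 0 -1 0 1;-0.7 0 -1 0 -0.39 0 1;-0.7 0 -1 0 0 0 1;-0.6 0 -1 0 0 0 1")

```text
time_s: 2.15
eef_pos: [0.3594, 0.396, 0.2426]
eef_rot: [-0.5, 0.5, 0.5, -0.5]
wrist_force: [0.4, -0.4, -0.0]
opening: 1.001
```

Run:
```python
from h import *
state(); cal=ctrl.get_calibration("wrist"); im=ctrl.camera("wrist"); cv2.imwrite("pics/w1.png",im[:,:,::-1])
state(); print(pix(cal,[[.537,.286,.028]]))
print([(d["point"].round(3) if hasattr(d["point"],"round") else d["point"],d["score"]) for d in ctrl.recognise("wrist","coupon")])
```

```text
t 2.15 pos [0.3594 0.396  0.2426] xdir 1.5712 down -1.0 open 1.0008 F [ 0.4 -0.4 -0. ]
t 2.2 pos [0.3661 0.3923 0.2428] xdir 1.5662 down -1.0 open 0.9969 F [ 6.4 -2.2  0.7]
[[230.04477232 314.05160383]]
[([0.5376, 0.387, 0.0271], 0.88), ([0.5211, 0.19, 0.0218], 0.84), ([0.5275, 0.298, 0.0288], 0.61)]
```

View pics/w1.png

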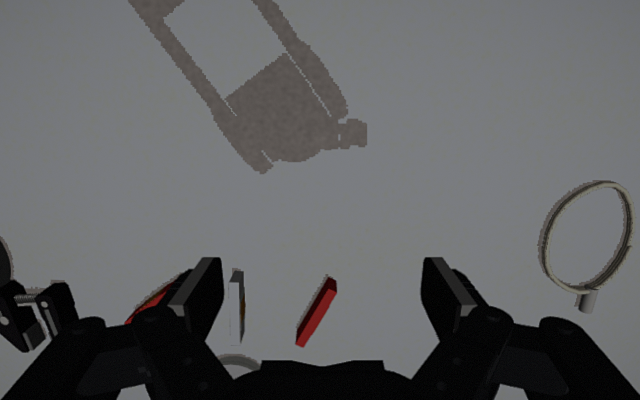

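Run:
```python
import cv2
im=cv2.imread("pics/w1.png")
cv2.imwrite("pics/w1_c.png",cv2.resize(im[250:365,200:350],None,fx=5,fy=5,interpolation=cv2.INTER_CUBIC))
```

```text
(no output)
```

View pics/w1_c.png

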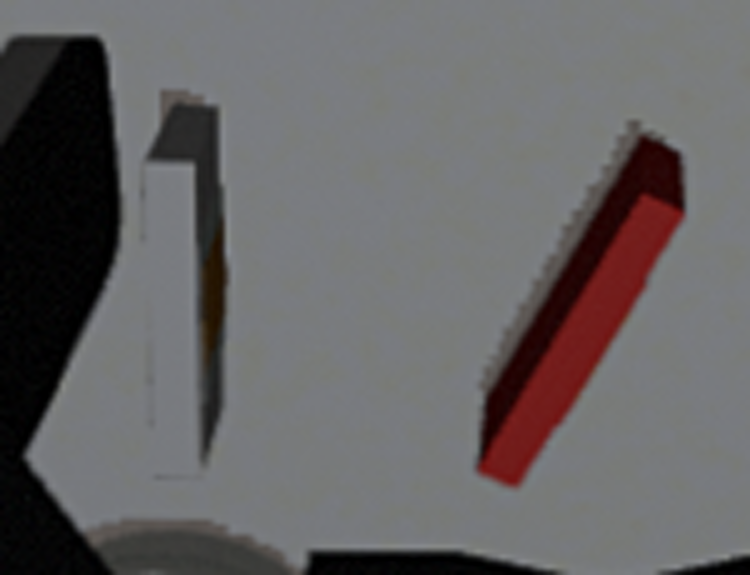

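Run:
```python
from h import *
plan([0.5,0.288,0.2],tool_down(np.pi/2))
```

```text
t 2.25 pos [0.3632 0.3943 0.2426] open 1.001
shift shares [-2.11  0.86 -2.75] turn shares [ 0.02 -0.05 -0.01]  (first-tool axes)
```

Request:
apply_moves(plan="-0.7 0.3 -0.9 0 0 0 1;-0.7 0.3 -0.9 0 0 0 1;-0.7 0.25 -0.9 0 0 0 1;0 0 0 0 0 0 1;0 0 0 0 0 0 1")

```text
time_s: 2.75
eef_pos: [0.4733, 0.3076, 0.2056]
eef_rot: [0.501, -0.5, -0.499, 0.5]
wrist_force: [0.4, 1.0, -0.0]
opening: 0.997
```

Run:
```python
from h import *
state(); cal=ctrl.get_calibration("wrist"); im=ctrl.camera("wrist"); cv2.imwrite("pics/w2.png",im[:,:,::-1])
print(pix(cal,[[.537,.286,.028]]))
cv2.imwrite("pics/w2_c.png",cv2.resize(im[100:350,240:420,::-1],None,fx=2.4,fy=2.4,interpolation=cv2.INTER_CUBIC))
import pickle; pickle.dump(cal,open("w2.pkl","wb"))
```

```text
t 2.75 pos [0.4733 0.3076 0.2056] xdir 1.5685 down -1.0 open 0.9974 F [ 0.4  1.  -0. ]
[[300.18437304 240.36965173]]
```

View pics/w2.png

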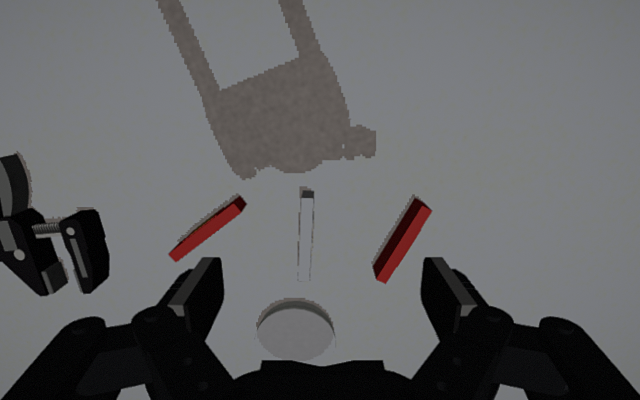

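View pics/w2_c.png

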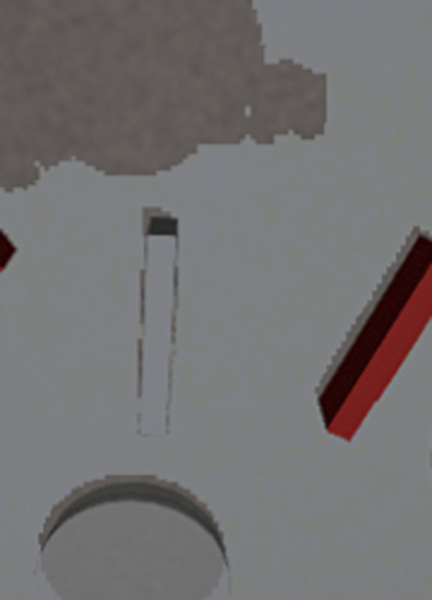

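Run:
```python
from h import *
import pickle
cal=pickle.load(open("w2.pkl","rb"))
P=[ray(cal,p,.028) for p in [(301.25,197.9),(313.75,197.9),(297.5,280.8),(310,280.8)]]
for p in P: print(p.round(4))
n=(P[0]+P[1])/2; f=(P[2]+P[3])/2; print(np.linalg.norm(f-n),(n+f)/2,np.arctan2(*(f-n)[[1,0]]))
ctop=ctrl.get_calibration("top")
# clamp from wrist pic
for u in ["back_pad","front_pad","clamp","bar_end","grip_point","trigger_point"]:
    print(u,[(np.round(d["point"],4),round(d["score"],2)) for d in ctrl.recognise("wrist",u)][:3])
```

```text
[0.4931 0.2879 0.028 ]
[0.4932 0.2998 0.028 ]
[0.5823 0.2823 0.028 ]
[0.5823 0.2951 0.028 ]
0.08931159256347014 [0.53774099 0.29127565 0.028     ] -0.05788837764781382
back_pad [(array([0.5847, 0.012 , 0.0208]), 0.68)]
front_pad [(array([0.5879, 0.0476, 0.0253]), 0.62)]
clamp [(array([0.6564, 0.2814, 0.0166]), 0.37)]
bar_end [(array([0.5442, 0.0613, 0.0266]), 0.94)]
grip_point [(array([0.5407, 0.005 , 0.0258]), 0.74), (array([ 0.4817, -0.0036,  0.0224]), 0.52)]
trigger_point [(array([ 0.4828, -0.0033,  0.0239]), 0.82)]
```

Request:
apply_moves(plan="-0.2 0 -0.7 0 0.46 0 0.6;-0.1 0.7 -0.7 0 0 0 0.6;0 1 -0.6 0 0 0 0.6;0 0.9 0 0 0 0 0.6;0 0 0 0 0 0 0.6")

```text
time_s: 3.6
eef_pos: [0.5633, 0.2882, 0.0759]
eef_rot: [0.516, -0.511, -0.482, 0.49]
wrist_force: [-1.9, -1.0, -0.9]
opening: 0.599
```

Run:
```python
from h import *
state(); plan([.5727,.2893,.015],tool_down(np.pi/2-.058))
```

```text
t 3.6 pos [0.5633 0.2882 0.0759] xdir 1.5155 down -0.9999 open 0.5989 F [-1.9 -1.  -0.9]
t 3.6 pos [0.5633 0.2882 0.0759] open 0.599
shift shares [ 0.04  1.21 -0.2 ] turn shares [-0.11  0.02 -0.04]  (first-tool axes)
```

Request:
apply_moves(plan="0.03 0.4 -0.1 0 0 0 0.6;0 0.4 -0.05 0 0 0 0.6;0 0.3 0 0 0 0 0.6;0 0 0 0 0 0 0.6;0 0 0 0 0 0 0.6")

```text
time_s: 4.1
eef_pos: [0.5762, 0.2913, 0.0296]
eef_rot: [-0.513, 0.514, 0.486, -0.486]
wrist_force: [0.4, -0.1, 0.0]
opening: 0.602
```

Run:
```python
from h import *
state(); plan([.5727,.2893,.015],tool_down(np.pi/2-.058))
im=ctrl.camera("wrist"); cv2.imwrite("pics/w3.png",im[:,:,::-1])
```

```text
t 4.1 pos [0.5762 0.2913 0.0296] xdir 1.5162 down -1.0 open 0.6016 F [ 0.4 -0.1  0. ]
t 4.1 pos [0.5762 0.2913 0.0296] open 0.602
shift shares [-0.04  0.29  0.07] turn shares [0.01 0.03 0.  ]  (first-tool axes)
```

View pics/w3.png

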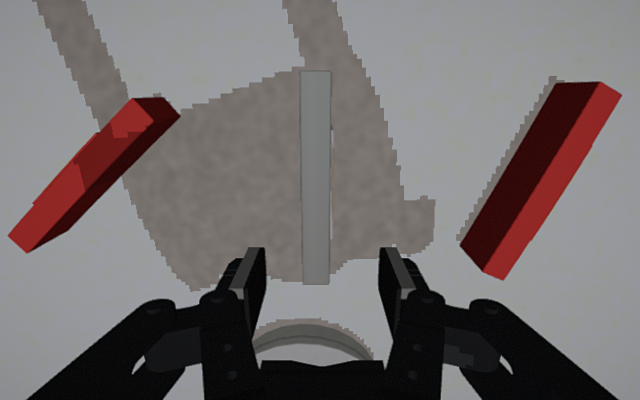

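Request:
apply_moves(plan="-0.04 0.29 0.07 0 0 0 0.6;0 0 0 0 0 0 0.6;0 0 0 0 0 0 0.1;0 0 0 0 0 0 0;0 0 0 0 0 0 0")

```text
time_s: 4.65
eef_pos: [0.573, 0.2891, 0.0143]
eef_rot: [-0.513, 0.514, 0.486, -0.486]
wrist_force: [-0.2, 0.7, -0.6]
opening: 0.129
```

Request:
apply_moves(plan="0 0 0 0 0 0 0;0 0 0 0 0 0 0;0 -0.2 0 0 0 0 0;0 -0.5 0 0 0 0 0;0 -0.5 0 0 0 0 0")

```text
time_s: 5.15
eef_pos: [0.5717, 0.2888, 0.0741]
eef_rot: [0.514, -0.513, -0.485, 0.487]
wrist_force: [0.4, 0.2, -1.1]
opening: 0.13
```

Run:
```python
from h import *
state(); cal=ctrl.get_calibration("wrist")
im=ctrl.camera("wrist"); cv2.imwrite("pics/w4.png",im[:,:,::-1]);state()
```

```text
t 5.15 pos [0.5717 0.2888 0.0741] xdir 1.5156 down -1.0 open 0.1305 F [ 0.4  0.2 -1.1]
t 5.2 pos [0.5749 0.2898 0.0795] xdir 1.5158 down -1.0 open 0.125 F [2.5 1.5 2.1]
```

View pics/w4.png

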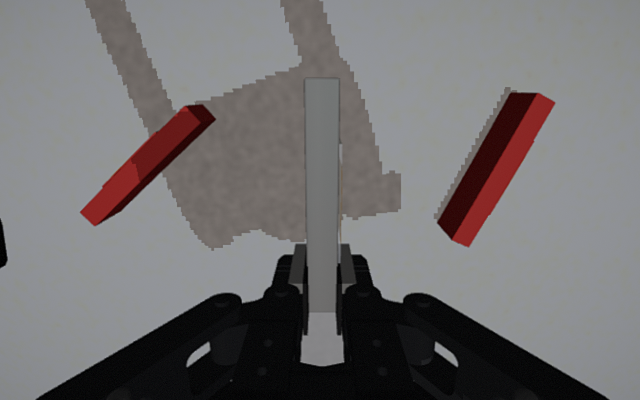

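Request:
apply_moves(plan="-0.6 -0.6 0.2 0 0 0 0;-0.8 -0.7 0.3 0 0 0 0;-0.8 -0.7 0.3 0 0 0 0;-0.9 -0.5 0.3 0 0 0 0;-0.8 0 0.2 0 0 0 0")

```text
time_s: 5.7
eef_pos: [0.5026, 0.1071, 0.1948]
eef_rot: [-0.512, 0.515, 0.488, -0.484]
wrist_force: [1.3, -0.8, -0.3]
opening: 0.128
```

Request:
apply_moves(plan="0 0 0 0 -0.46 0 0;0 0 0 0 0 0 0;0 0 0 0 0 0 0;0 0 0 0 0 0 0;0 0 0 0 0 0 0")

```text
time_s: 6.2
eef_pos: [0.5012, 0.109, 0.1902]
eef_rot: [0.5, -0.5, -0.5, 0.5]
wrist_force: [0.3, 0.1, -1.5]
opening: 0.131
```

Run:
```python
from h import *
import pickle
state(); cal=ctrl.get_calibration("wrist");pickle.dump(cal,open("w5.pkl","wb"))
im=ctrl.camera("wrist"); cv2.imwrite("pics/w5.png",im[:,:,::-1]);state()
for u in ["back_pad","front_pad","clamp","bar_end","grip_point","trigger_point"]:
    print(u,[(np.round(d["point"],4),round(d["score"],2)) for d in ctrl.recognise("wrist",u)][:3])
```

```text
t 6.2 pos [0.5012 0.109  0.1902] xdir 1.5716 down -1.0 open 0.1307 F [ 0.3  0.1 -1.5]
t 6.25 pos [0.5012 0.1089 0.1902] xdir 1.5716 down -1.0 open 0.1243 F [-0.5  0.1 -0.4]
back_pad [(array([0.5872, 0.0131, 0.0223]), 0.8)]
front_pad [(array([0.5883, 0.049 , 0.0269]), 0.67)]
clamp [(array([ 0.537 , -0.0092,  0.0315]), 0.87)]
bar_end [(array([0.5416, 0.0489, 0.0288]), 0.84), (array([ 0.4837, -0.0023,  0.0314]), 0.21)]
grip_point [(array([ 0.5281, -0.0072,  0.0285]), 0.67)]
trigger_point [(array([ 0.4812, -0.0064,  0.0284]), 0.7)]
```

View pics/w5.png

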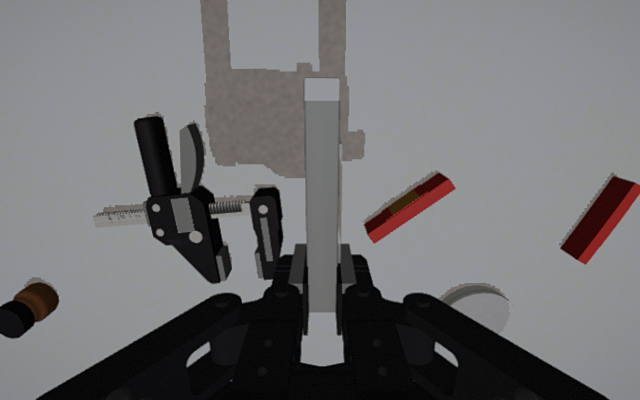

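Run:
```python
from h import *
im=cv2.imread("pics/w5.png")
cv2.imwrite("pics/w5_c.png",cv2.resize(im[100:300,80:300],None,fx=3,fy=3,interpolation=cv2.INTER_CUBIC))
```

```text
(no output)
```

View pics/w5_c.png

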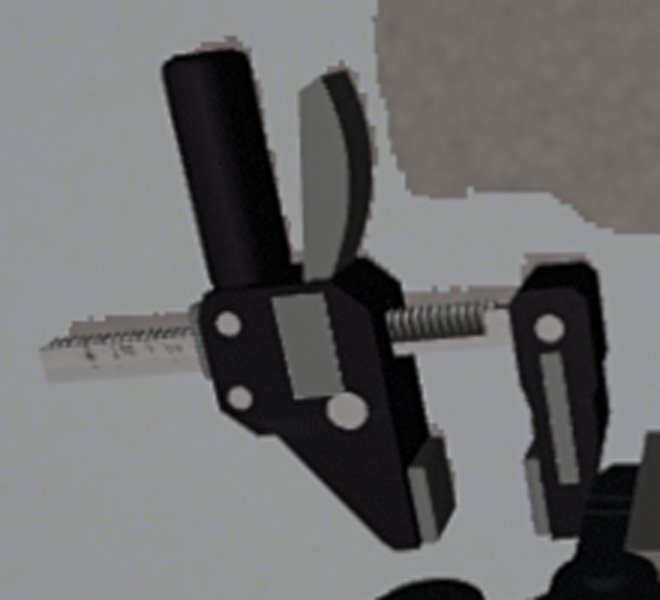

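```bash
cat > fit.py <<'E'
from h import *
from scipy.optimize import least_squares
def W(p,pts):
    x,y,a=p[:3]; pts=np.array(pts,float)/1000; c,s=np.cos(a),np.sin(a)
    return np.c_[x+c*pts[:,0]-s*pts[:,1], y+s*pts[:,0]+c*pts[:,1], pts[:,2]]
def fit(cal,obs,x0=(.54,-.01,-.1,.032,.11)):
    # obs list of (fn(g,L)->pt mm, px)
    def res(p):
        P=W(p,[f(p[3]*1e3,p[4]*1e3) for f,_ in obs]); return (pix(cal,P)-[u for _,u in obs]).ravel()
    r=least_squares(res,x0); return r.x,r.fun.reshape(-1,2)
def overlay(cal,im,p,crop,sc,name):
    g,L=p[3]*1e3,p[4]*1e3
    polys={"head":[(-22,-30,31),(26,-30,31),(26,24,31),(-22,24,31)],"grip":[(-92,-26,30),(-20,-26,30),(-20,-8,30),(-92,-8,30)],
     "bp":[(42,30,28),(70,30,28),(70,30,3),(42,30,3)],"fp":[(42,30+g,28),(70,30+g,28),(70,30+g,3),(42,30+g,3)],
     "fj":[(-14,30+g,31),(70,30+g,31),(70,58+g,31),(-14,58+g,31)],"bar":[(-7,-L,18),(7,-L,18),(7,30+g,18),(-7,30+g,18)]}
    x0,y0,x1,y1=crop; o=cv2.resize(im[y0:y1,x0:x1],None,fx=sc,fy=sc,interpolation=cv2.INTER_CUBIC)
    for i,k in enumerate(polys):
        q=(pix(cal,W(p,polys[k]))-[x0,y0]+.5)*sc
        cv2.polylines(o,[np.int32(q.round())],True,[(0,255,0),(0,255,255),(255,0,255),(255,128,0),(0,128,255),(0,0,255)][i],1)
    cv2.imwrite(name,o)
E
cat > f5.py <<'E'
from fit import *
import pickle
cal=pickle.load(open("w5.pkl","rb"))
u=lambda a,b:(a/3+80-.5+.17,b/3+100-.5+.17)
obs=[(lambda g,L:(42,30,28),u(428,463)),(lambda g,L:(70,30,28),u(441,540)),(lambda g,L:(42,30+g,28),u(525,460)),(lambda g,L:(70,30+g,28),u(535,535)),
(lambda g,L:(-7,-L,18),u(40,348)),(lambda g,L:(7,-L,18),u(48,383))]
p,r=fit(cal,obs); print(p.round(4)); print(r.round(1))
overlay(cal,cv2.imread("pics/w5.png"),p,(80,100,300,300),3,"pics/w5_o.png")
E
python3 f5.py
```

```text
[ 0.5347 -0.0205  0.0972  0.0313  0.0938]
[[-0.4  0.8]
 [ 0.6  0.8]
 [-0.6 -0.9]
 [ 0.6 -0. ]
 [-0.7 -1.1]
 [ 0.7  0.6]]
```

View pics/w5_o.png

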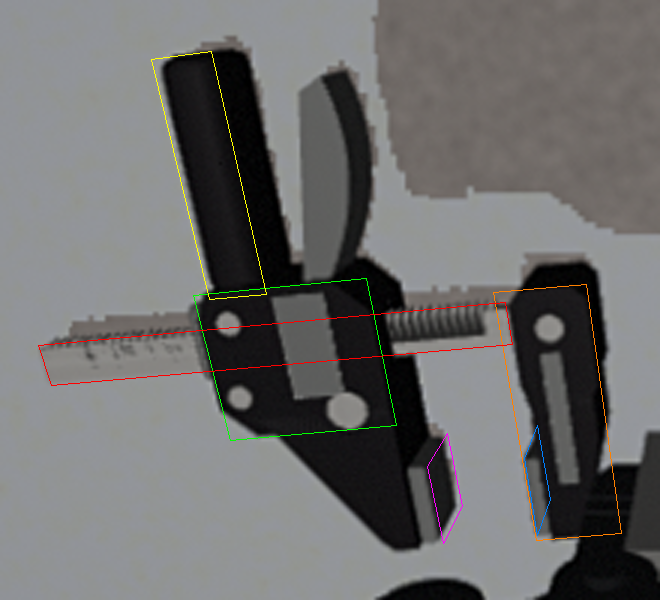

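Run:
```python
from fit import *
import pickle
cal=pickle.load(open("w5.pkl","rb"))
zt=.1902-.0143+.028
P=[[.5012-s,.109+y,zt] for s in (.0803,-.0097) for y in(-.006,.006)]
print(pix(cal,P).round(1))
for u in [(305,101),(339,101),(311,311),(334.5,311)]: print(ray(cal,u,zt).round(4)-[.5012,.109,0])
p=[.5347,-.0205,.0972]
print(W(p,[(91.3,45.6,14.3),(91.3,45.6,60)]))
plan(W(p,[(91.3,45.6,70)])[0],tool_down(np.pi/2+.0972))
```

```text
[[304.2  76. ]
 [340.6  76. ]
 [307.3 310.6]
 [336.8 310.7]]
[-0.0723 -0.0058  0.2039]
[-0.0723  0.0056  0.2039]
[ 0.0099 -0.0045  0.2039]
[0.0099 0.0051 0.2039]
[[0.6211437  0.03374515 0.0143    ]
 [0.6211437  0.03374515 0.06      ]]
t 6.55 pos [0.5012 0.1084 0.1904] open 0.129
shift shares [-1.49  2.41 -2.4 ] turn shares [-0.   -0.81  0.  ]  (first-tool axes)
```

Request:
apply_moves(plan="0 0 0 0 -0.81 0 0;-0.8 0.6 -0.8 0 0 0 0;-0.92 0.8 -0.8 0 0 0 0;0 0.7 -0.64 0 0 0 0;0 0 0 0 0 0 0")

```text
time_s: 7.05
eef_pos: [0.5956, 0.0537, 0.0958]
eef_rot: [0.479, -0.472, -0.521, 0.526]
wrist_force: [-1.6, 0.4, -1.1]
opening: 0.127
```

Request:
apply_moves(plan="0 0 0 0 0 0 0;0 0 0 0 0 0 0;0 0 0 0 0 0 0;0 0 0 0 0 0 0;0 0 0 0 0 0 0")

```text
time_s: 7.55
eef_pos: [0.598, 0.0547, 0.1065]
eef_rot: [-0.474, 0.476, 0.524, -0.523]
wrist_force: [0.3, 0.3, -1.1]
opening: 0.127
```

Run:
```python
from fit import *
import pickle
state(); p=[.5347,-.0205,.0972,.0313,.0938]
plan(W(p,[(91.3,45.6,50)])[0],tool_down(np.pi/2+.0972))
cal=ctrl.get_calibration("wrist");pickle.dump(cal,open("w6.pkl","wb"))
im=ctrl.camera("wrist")[:,:,::-1].copy(); cv2.imwrite("pics/w6.png",im)
overlay(cal,im,p,(120,0,480,330),1.8,"pics/w6_o.png")
```

```text
t 7.55 pos [0.598  0.0547 0.1065] xdir 1.6684 down -1.0 open 0.1268 F [ 0.3  0.3 -1.1]
t 7.55 pos [0.598  0.0547 0.1065] open 0.127
shift shares [-0.46  1.13 -0.42] turn shares [ 0.02  0.   -0.01]  (first-tool axes)
```

View pics/w6_o.png

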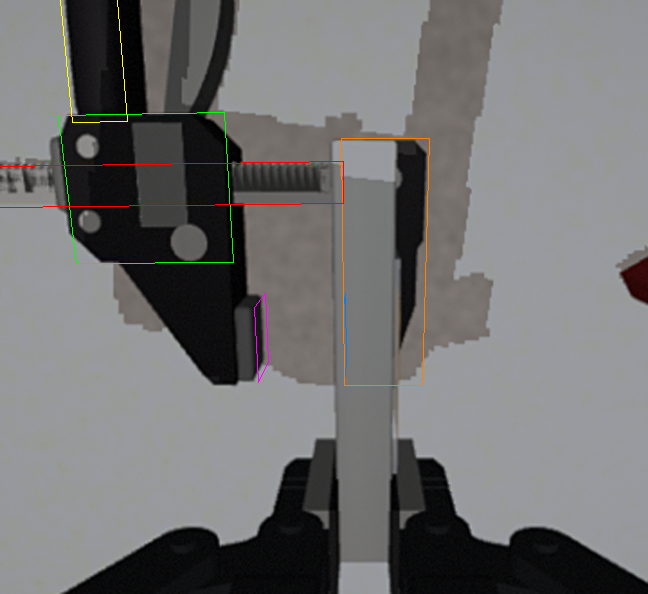

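Request:
apply_moves(plan="-0.3 0 -0.3 0 0 0 0;-0.19 0.5 -0.12 0 0 0 0;0 0.6 0 0 0 0 0;0 0 0 0 0 0 0;0 0 0 0 0 0 0")

```text
time_s: 8.1
eef_pos: [0.6202, 0.0324, 0.0496]
eef_rot: [0.476, -0.475, -0.523, 0.524]
wrist_force: [0.3, -0.2, -0.1]
opening: 0.128
```

Run:
```python
from fit import *
import pickle
state(); p=[.5347,-.022,.0972,.0313,.0938]
plan(W(p,[(91.3,45.6,14.8)])[0],tool_down(np.pi/2+.0972))
cal=ctrl.get_calibration("wrist");pickle.dump(cal,open("w7.pkl","wb"))
im=ctrl.camera("wrist")[:,:,::-1].copy(); cv2.imwrite("pics/w7.png",im)
overlay(cal,im,p,(120,0,480,330),1.8,"pics/w7_o.png")
```

```text
t 8.1 pos [0.6202 0.0324 0.0496] xdir 1.6681 down -1.0 open 0.1276 F [ 0.3 -0.2 -0.1]
t 8.1 pos [0.6202 0.0324 0.0496] open 0.128
shift shares [-0.01  0.7  -0.02] turn shares [-0.01  0.    0.  ]  (first-tool axes)
```

View pics/w7_o.png

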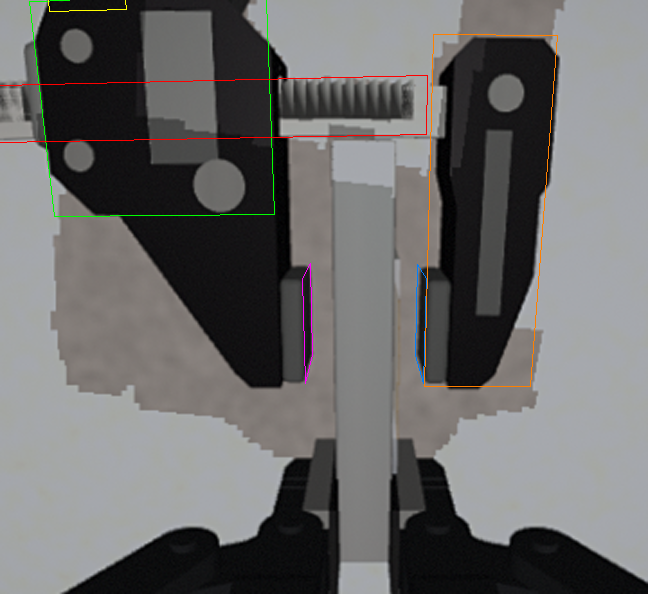

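Request:
apply_moves(plan="0 0.4 0 0 0 0 0;0 0.29 0 0 0 0 0;0 0 0 0 0 0 0;0 0 0 0 0 0 0.15;0 0 0 0 0 0 0.25")

```text
time_s: 8.65
eef_pos: [0.6213, 0.0322, 0.016]
eef_rot: [-0.475, 0.475, 0.524, -0.524]
wrist_force: [0.4, 0.5, 0.1]
opening: 0.246
```

Request:
apply_moves(plan="0 0 0 0 0 0 0.4;0 -0.3 0 0 0 0 0.4;0 -0.6 0 0 0 0 0.4;0 -0.8 0.3 0 0 0 0.5;0 -0.3 0.5 0 0 0 0.6")

```text
time_s: 9.15
eef_pos: [0.5844, 0.0278, 0.1208]
eef_rot: [-0.472, 0.478, 0.525, -0.522]
wrist_force: [0.7, -0.1, 0.6]
opening: 0.6
```

Run:
```python
from fit import *
import pickle
state(); p=[.5347,-.022,.0972,.0313,.0938]
cal=ctrl.get_calibration("wrist");pickle.dump(cal,open("w8.pkl","wb"))
im=ctrl.camera("wrist")[:,:,::-1].copy(); cv2.imwrite("pics/w8.png",im);state()
overlay(cal,im,p,(120,0,480,330),1.8,"pics/w8_o.png")
```

```text
t 9.15 pos [0.5844 0.0278 0.1208] xdir 1.6682 down -1.0 open 0.5999 F [ 0.7 -0.1  0.6]
t 9.2 pos [0.5806 0.0281 0.121 ] xdir 1.6689 down -1.0 open 0.5967 F [ 1.2  0.7 -0.4]
```

View pics/w8_o.png

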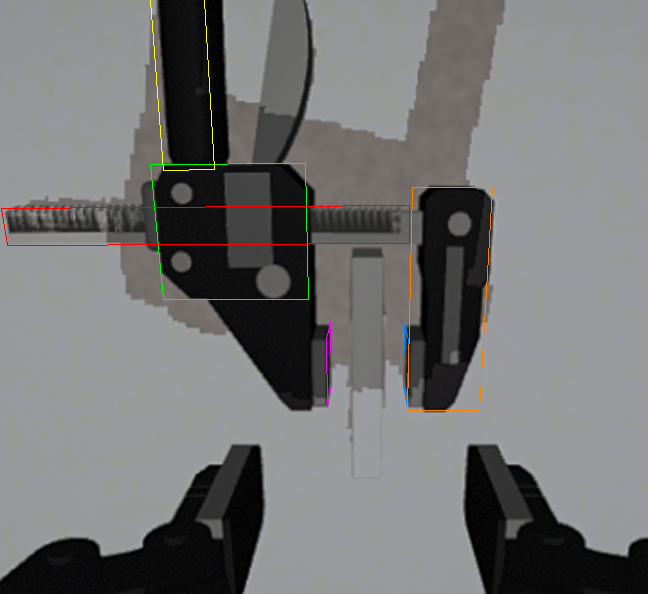

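Run:
```python
from fit import *
state(); p=[.5347,-.022,.0972,.0313,.0938]
print(W(p,[(-54,-1,12)]))
plan(W(p,[(-54,-1,80)])[0],tool_down(np.pi/2+.0972))
```

```text
t 9.2 pos [0.5806 0.0281 0.121 ] xdir 1.6689 down -1.0 open 0.5967 F [ 1.2  0.7 -0.4]
[[ 0.48105194 -0.02823582  0.012     ]]
t 9.2 pos [0.5806 0.0281 0.121 ] open 0.597
shift shares [-0.93  0.81  2.09] turn shares [ 0.04  0.01 -0.01]  (first-tool axes)
```

Request:
apply_moves(plan="-0.2 -0.1 0.7 0 0 0 0.75;-0.4 0.2 0.7 0 0 0 0.75;-0.3 0.4 0.5 0 0 0 0.75;0 0.3 0 0 0 0 0.75;0 0 0 0 0 0 0.75")

```text
time_s: 9.7
eef_pos: [0.4892, -0.0258, 0.0744]
eef_rot: [0.476, -0.475, -0.523, 0.524]
wrist_force: [-0.8, 0.7, -0.4]
opening: 0.748
```

Run:
```python
from fit import *
state(); p=[.5347,-.022,.0972,.0313,.0938]
plan(W(p,[(-54,-1,12)])[0],tool_down(np.pi/2+.0972))
cal=ctrl.get_calibration("wrist")
im=ctrl.camera("wrist")[:,:,::-1].copy(); cv2.imwrite("pics/w9.png",im)
overlay(cal,im,p,(120,0,520,400),1.5,"pics/w9_o.png")
```

```text
t 9.7 pos [ 0.4892 -0.0258  0.0744] xdir 1.6667 down -1.0 open 0.7476 F [-0.8  0.7 -0.4]
t 9.7 pos [ 0.4892 -0.0258  0.0744] open 0.748
shift shares [-0.03  1.25  0.16] turn shares [-0.02 -0.01  0.01]  (first-tool axes)
```

View pics/w9_o.png

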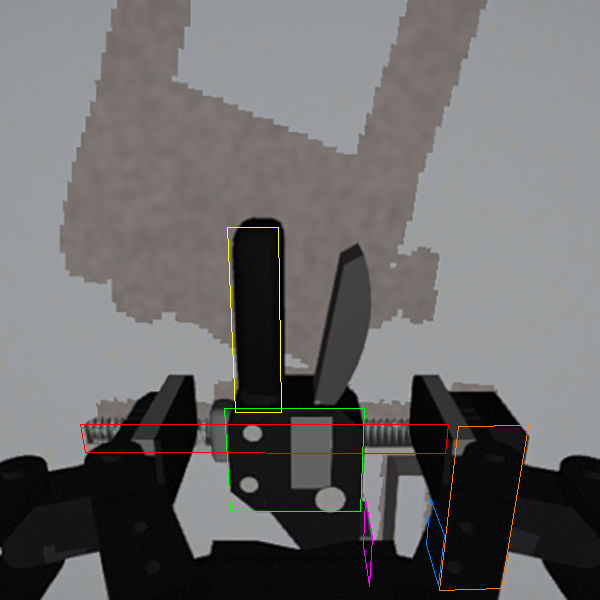

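Request:
apply_moves(plan="-0.03 0.3 0.12 0 0 0 0.75;0 0.5 0.04 0 0 0 0.75;0 0.45 0 0 0 0 0.75;0 0 0 0 0 0 0.68;0 0 0 0 0 0 0.63")

```text
time_s: 10.25
eef_pos: [0.484, -0.0279, 0.0136]
eef_rot: [-0.475, 0.475, 0.524, -0.524]
wrist_force: [0.8, 0.2, 0.2]
opening: 0.63
```

Run:
```python
from fit import *
state(); p=[.5347,-.022,.0972,.0313,.0938]
plan(W(p,[(-54,-1,12)])[0],tool_down(np.pi/2+.0972))
cal=ctrl.get_calibration("wrist")
im=ctrl.camera("wrist")[:,:,::-1].copy(); cv2.imwrite("pics/w10.png",im)
overlay(cal,im,p,(120,0,520,400),1.5,"pics/w10_o.png")
```

```text
t 10.25 pos [ 0.484  -0.0279  0.0136] xdir 1.6686 down -1.0 open 0.6305 F [0.8 0.2 0.2]
t 10.25 pos [ 0.484  -0.0279  0.0136] open 0.63
shift shares [-0.    0.03  0.06] turn shares [ 0.01  0.01 -0.  ]  (first-tool axes)
```

View pics/w10_o.png

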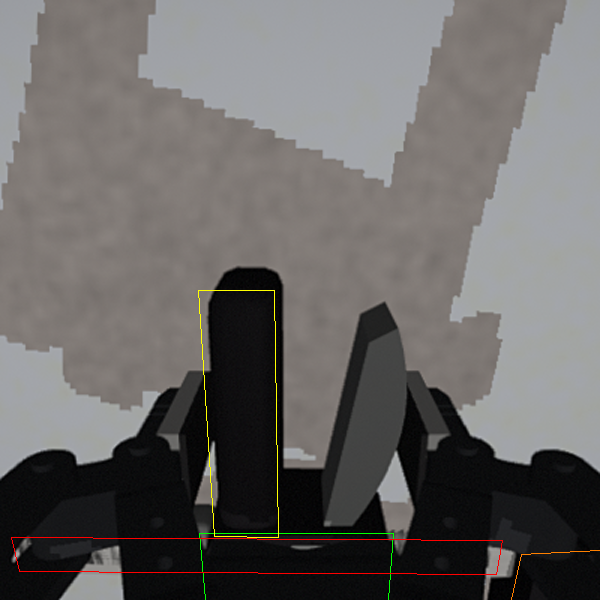

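Request:
apply_moves(plan="0 0 0 0 0 0 0.58;-0.04 0 0 0 0 0 0.53;-0.05 0 0 0 0 0 0.47;-0.05 0 0 0 0 0 0.41;-0.03 0 0 0 0 0 0.37")

```text
time_s: 10.8
eef_pos: [0.4855, -0.037, 0.0143]
eef_rot: [-0.474, 0.476, 0.524, -0.523]
wrist_force: [-0.7, 6.4, 7.0]
opening: 0.372
```

Request:
apply_moves(plan="0 0 0 0 0 0 0.36;0 0 0 0 0 0 0.36;0.05 0 0 0 0 0 0.42;0.06 0 0 0 0 0 0.5;0.06 0 0 0 0 0 0.62")

```text
time_s: 11.3
eef_pos: [0.483, -0.0277, 0.0127]
eef_rot: [-0.475, 0.475, 0.524, -0.524]
wrist_force: [0.0, 0.2, 0.1]
opening: 0.615
```

Run:
```python
from fit import *
state(); p=[.5347,-.022,.0972,.0313,.0938]
cal=ctrl.get_calibration("wrist")
im=ctrl.camera("wrist")[:,:,::-1].copy(); cv2.imwrite("pics/w11.png",im)
overlay(cal,im,p,(120,0,520,400),1.5,"pics/w11_o.png")
cal=ctrl.get_calibration("top")
im=ctrl.camera("top")[:,:,::-1].copy(); cv2.imwrite("pics/t11.png",im)
overlay(cal,im,p,(290,150,420,280),5,"pics/t11_o.png")
```

```text
t 11.3 pos [ 0.483  -0.0277  0.0127] xdir 1.6678 down -1.0 open 0.6151 F [0.  0.2 0.1]
```

View pics/w11_o.png

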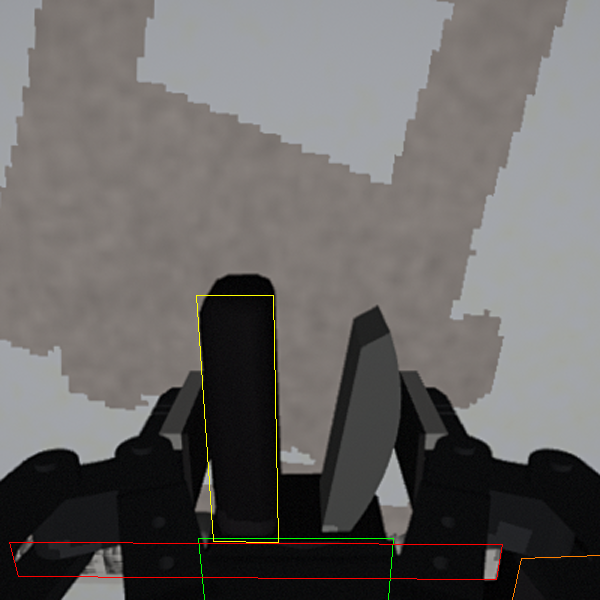

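View pics/t11_o.png

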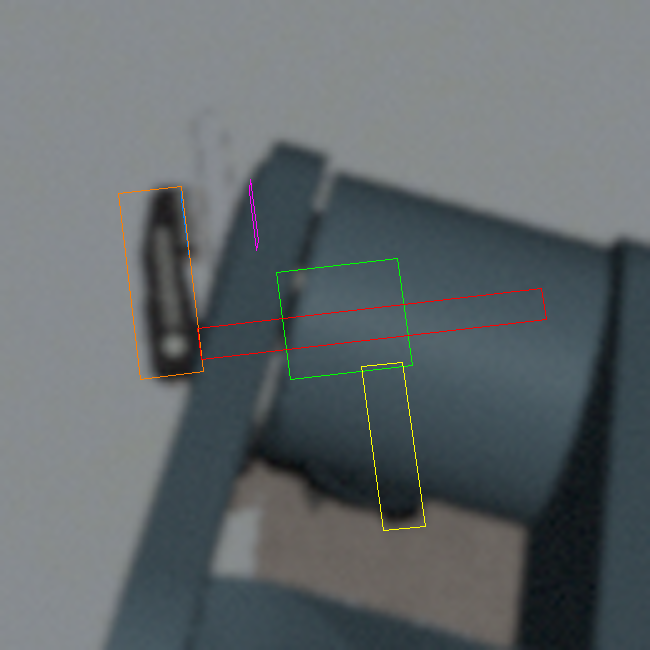

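Request:
apply_moves(plan="-0.01 0 0 0 0 0 0.58;-0.05 0 0 0 0 0 0.53;-0.05 0 0 0 0 0 0.47;-0.05 0 0 0 0 0 0.41;-0.03 0 0 0 0 0 0.37")

```text
time_s: 11.9
eef_pos: [0.4845, -0.0379, 0.0131]
eef_rot: [-0.475, 0.475, 0.524, -0.523]
wrist_force: [-1.6, 5.6, 8.3]
opening: 0.372
```

Request:
apply_moves(plan="0 0 0 0 0 0 0.36;0 0 0 0 0 0 0.36;0.06 0 0 0 0 0 0.42;0.06 0 0 0 0 0 0.5;0.06 0 0 0 0 0 0.65")

```text
time_s: 12.4
eef_pos: [0.4829, -0.0282, 0.0123]
eef_rot: [-0.475, 0.475, 0.524, -0.524]
wrist_force: [-0.6, -0.1, -0.0]
opening: 0.641
```

Request:
apply_moves(plan="0 0 0 0 0 0 0.7;0 -0.5 0 0 0 0 0.7;0 -0.8 -0.5 0 0 0 0.7;0 -0.5 -0.7 0 0 0 0.7;0.2 0 -0.4 0 0 0 0.7")

```text
time_s: 12.9
eef_pos: [0.5673, -0.0121, 0.1078]
eef_rot: [-0.472, 0.479, 0.525, -0.522]
wrist_force: [0.7, -0.6, 0.6]
opening: 0.699
```

Run:
```python
from fit import *
import pickle
state(); p=[.5347,-.022,.0972,.0313,.0938]
cal=ctrl.get_calibration("wrist");pickle.dump(cal,open("w12.pkl","wb"))
im=ctrl.camera("wrist")[:,:,::-1].copy(); cv2.imwrite("pics/w12.png",im);state()
cv2.imwrite("pics/w12_c.png",cv2.resize(im[100:400,170:450],None,fx=2,fy=2,interpolation=cv2.INTER_CUBIC))
```

```text
t 12.9 pos [ 0.5673 -0.0121  0.1078] xdir 1.6671 down -0.9999 open 0.6988 F [ 0.7 -0.6  0.6]
t 12.95 pos [ 0.5678 -0.01    0.1061] xdir 1.6678 down -1.0 open 0.6981 F [-1.4  1.   0.9]
```

View pics/w12_c.png

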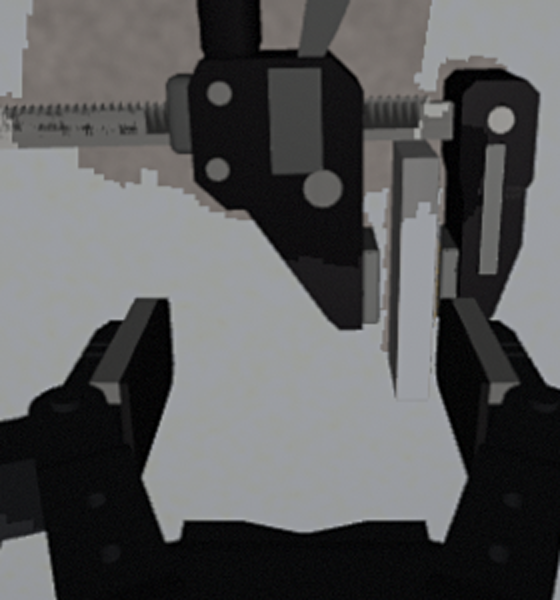

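Run:
```python
from fit import *
import pickle
cal=pickle.load(open("w12.pkl","rb"))
u=lambda a,b:(a/2+170-.25,b/2+100-.25)
obs=[(lambda g,L:(42,30,28),u(377.5,250)),(lambda g,L:(70,30,28),u(379,322)),(lambda g,L:(42,30+g,28),u(441.5,247)),(lambda g,L:(63,30+g,28),u(443,297)),(lambda g,L:(-22,-30,31),u(200,58)),(lambda g,L:(-14,0,31),u(490,82)) if 0 else (lambda g,L:(-L,-L,18),u(0,0))]
obs=obs[:5]
def f2(cal,obs):
    def res(p):
        P=W(p,[f(p[3]*1e3,90) for f,_ in obs]); return (pix(cal,P)-[x for _,x in obs]).ravel()
    r=least_squares(res,[.535,-.02,.1,.02]); return r.x,r.fun.reshape(-1,2)
p,r=f2(cal,obs[:4]); print(p.round(4)); print(r.round(1))
overlay(cal,cv2.imread("pics/w12.png"),list(p)+[.1],(170,100,450,400),2,"pics/w12_o.png")
# coupon top face
for q in [(403,157),(438,157),(397,398),(430,398)]: print(ray(cal,u(*q),.028).round(4))
```

```text
[ 0.5379 -0.0242  0.171   0.0218]
[[-0.4 -0.8]
 [ 0.5  0.7]
 [ 0.2 -1.6]
 [-0.2  1.9]]
[0.5423 0.0169 0.028 ]
[0.5412 0.028  0.028 ]
[0.6311 0.0274 0.028 ]
[0.63   0.0393 0.028 ]
```

View pics/w12_o.png

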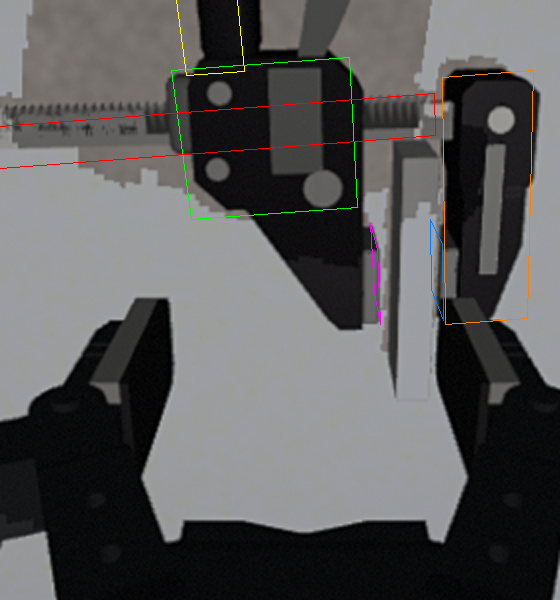

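Request:
apply_moves(plan="0.6 0 0 0 0 0 0.7;0 0 0 0 0 0 0.7;0 0 0 0 0 0 0.7;0 0 0 0 0 0 0.7;0 0 0 0 0 0 0.7")

```text
time_s: 13.45
eef_pos: [0.5588, 0.0184, 0.1025]
eef_rot: [0.475, -0.475, -0.523, 0.524]
wrist_force: [-0.3, -0.3, 0.7]
opening: 0.702
```

Run:
```python
from fit import *
import pickle
state()
cal=ctrl.get_calibration("wrist");pickle.dump(cal,open("w13.pkl","wb"))
im=ctrl.camera("wrist")[:,:,::-1].copy(); cv2.imwrite("pics/w13.png",im);state()
cv2.imwrite("pics/w13_c.png",cv2.resize(im[70:300,110:410],None,fx=2.6,fy=2.6,interpolation=cv2.INTER_CUBIC))
```

```text
t 13.45 pos [0.5588 0.0184 0.1025] xdir 1.6673 down -1.0 open 0.7015 F [-0.3 -0.3  0.7]
t 13.5 pos [0.5588 0.0184 0.1025] xdir 1.6672 down -1.0 open 0.6973 F [-0.7 -0.7 -0.2]
```

View pics/w13_c.png

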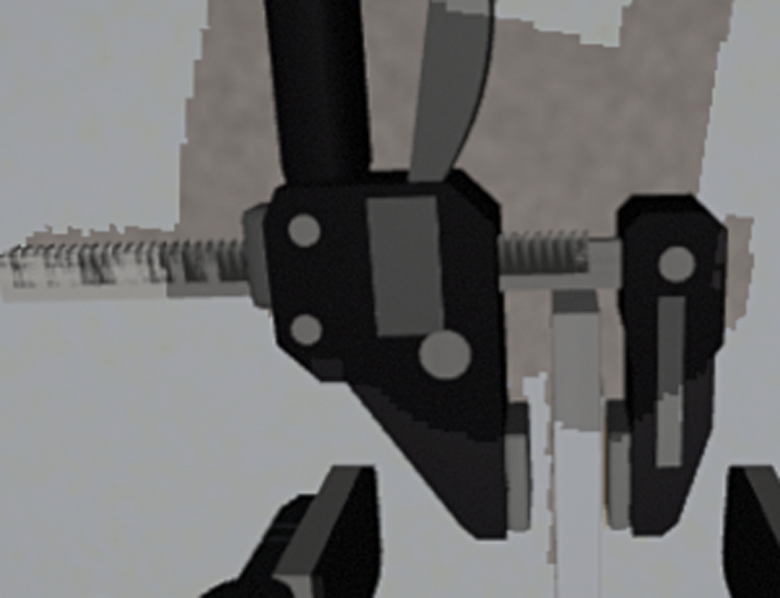

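```bash
cat > f3.py <<'E'
from fit import *
import pickle
def go(name,crop,sc,pts,img,cen=True,x0=[.535,-.02,.1,.02,.1]):
    cal=pickle.load(open(name,"rb"))
    u=lambda q:(q[0]/sc+crop[0]-.5+.5/sc,q[1]/sc+crop[1]-.5+.5/sc)
    F={"A1":lambda g,L:(42,30,28),"A2":lambda g,L:(70,30,28),"B1":lambda g,L:(42,30+g,28),"B2":lambda g,L:(70,30+g,28),
     "T1":lambda g,L:(-7,-L,18),"T2":lambda g,L:(7,-L,18)}
    obs=[(F[k],u(v)) for k,v in pts.items()]
    p,r=fit(cal,obs,x0); print(p.round(4)); print(dict(zip(pts,r.round(1).tolist())))
    overlay(cal,cv2.imread(img),p,crop,sc,img.replace(".png","_o.png")); return p
if __name__=="__main__":
    go("w13.pkl",(110,70,410,300),2.6,{"A1":(527,433),"A2":(530,529),"B1":(608,431),"B2":(609,527),"T1":(0,254),"T2":(4,297)},"pics/w13.png")
E
python3 f3.py
```

```text
[ 0.536  -0.0214  0.1235  0.0206  0.1035]
{'A1': [-0.1, -0.4], 'A2': [0.2, 0.5], 'B1': [0.1, -0.4], 'B2': [-0.1, 0.5], 'T1': [-1.3, -2.0], 'T2': [1.3, 1.9]}
```

View pics/w13_o.png

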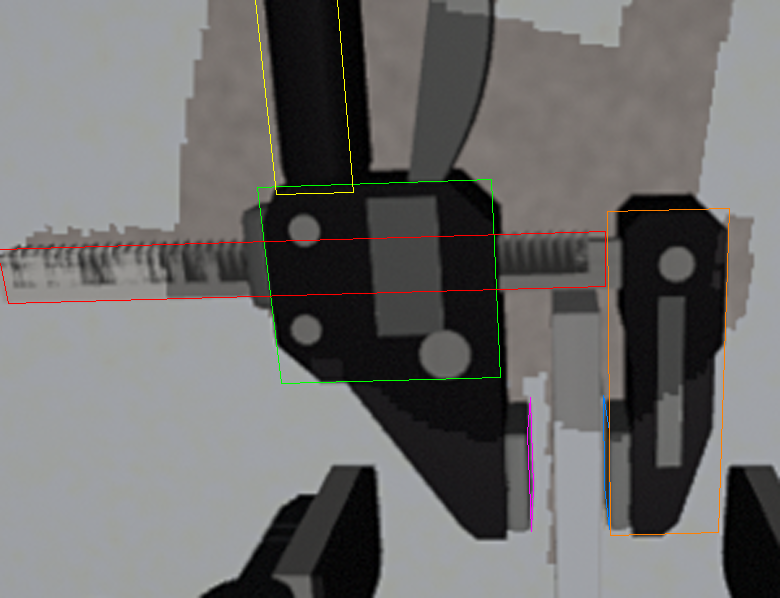

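Run:
```python
from fit import *
p=[.5355,-.0217,.112]
t=W(p,[(-54,-1,12)])[0]; print(t); plan(t+[0,0,.06],tool_down(np.pi/2+.11))
```

```text
[ 0.4819501 -0.0287291  0.012    ]
t 13.5 pos [0.5588 0.0184 0.1025] open 0.697
shift shares [-0.79  0.61  1.62] turn shares [-0.   -0.11 -0.  ]  (first-tool axes)
```

Request:
apply_moves(plan="-0.3 0 0.7 0 -0.11 0 0.75;-0.49 0.3 0.9 0 0 0 0.75;0 0.4 0 0 0 0 0.75;0 0 0 0 0 0 0.75;0 0 0 0 0 0 0.75")

```text
time_s: 14.0
eef_pos: [0.4867, -0.0271, 0.069]
eef_rot: [-0.472, 0.472, 0.527, -0.527]
wrist_force: [-0.0, 0.2, 0.5]
opening: 0.749
```

Run:
```python
from fit import *
p=[.5355,-.0217,.112]
t=W(p,[(-54,-1,12)])[0]; plan(t,tool_down(np.pi/2+.11))
```

```text
t 14.0 pos [ 0.4867 -0.0271  0.069 ] open 0.749
shift shares [-0.02  1.14  0.1 ] turn shares [ 0. -0. -0.]  (first-tool axes)
```

Request:
apply_moves(plan="-0.02 0.4 0.1 0 0 0 0.75;0 0.5 0 0 0 0 0.75;0 0.24 0 0 0 0 0.75;0 0 0 0 0 0 0.66;0 0 0 0 0 0 0.6")

```text
time_s: 14.5
eef_pos: [0.4822, -0.0282, 0.0123]
eef_rot: [-0.471, 0.472, 0.527, -0.527]
wrist_force: [0.7, -0.4, -0.6]
opening: 0.606
```

Request:
apply_moves(plan="-0.03 0 0 0 0 0 0.55;-0.05 0 0 0 0 0 0.49;-0.05 0 0 0 0 0 0.43;-0.03 0 0 0 0 0 0.38;-0.02 0 0 0 0 0 0.36")

```text
time_s: 15.0
eef_pos: [0.4837, -0.0375, 0.0132]
eef_rot: [-0.471, 0.473, 0.527, -0.526]
wrist_force: [-1.4, 6.3, 10.9]
opening: 0.359
```

Request:
apply_moves(plan="0 0 0 0 0 0 0.36;0 0 0 0 0 0 0.36;0 0 0 0 0 0 0.36;0 0 0 0 0 0 0.36;0 0 0 0 0 0 0.36")

```text
time_s: 15.5
eef_pos: [0.4837, -0.0374, 0.0132]
eef_rot: [-0.471, 0.473, 0.527, -0.526]
wrist_force: [-2.2, 2.5, 9.5]
opening: 0.36
```

Request:
apply_moves(plan="0.04 0 0 0 0 0 0.4;0.06 0 0 0 0 0 0.5;0.06 0 0 0 0 0 0.6;0.02 0 0 0 0 0 0.68;0 0 0 0 0 0 0.7")

```text
time_s: 16.0
eef_pos: [0.481, -0.0279, 0.0114]
eef_rot: [0.472, -0.471, -0.527, 0.527]
wrist_force: [0.0, 0.4, 0.2]
opening: 0.701
```

Request:
apply_moves(plan="0 -0.5 0 0 0 0 0.7;0 -0.8 -0.5 0 0 0 0.7;0.4 -0.5 -0.7 0 0 0 0.7;0.5 0 -0.5 0 0 0 0.7;0 0 0 0 0 0 0.7")

```text
time_s: 16.5
eef_pos: [0.564, 0.0281, 0.1033]
eef_rot: [-0.47, 0.472, 0.529, -0.526]
wrist_force: [-0.9, -0.5, 0.3]
opening: 0.698
```

Request:
apply_moves(plan="0 0 0 0 0 0 0.7;0 0 0 0 0 0 0.7;0 0 0 0 0 0 0.7;0 0 0 0 0 0 0.7;0 0 0 0 0 0 0.7")

```text
time_s: 17.0
eef_pos: [0.5604, 0.0254, 0.1014]
eef_rot: [0.472, -0.472, -0.527, 0.527]
wrist_force: [-0.1, 0.5, -0.8]
opening: 0.699
```

Run:
```python
from fit import *
import pickle
state()
cal=ctrl.get_calibration("wrist");pickle.dump(cal,open("w14.pkl","wb"))
im=ctrl.camera("wrist")[:,:,::-1].copy(); cv2.imwrite("pics/w14.png",im);state()
cv2.imwrite("pics/w14_c.png",cv2.resize(im[70:300,110:410],None,fx=2.6,fy=2.6,interpolation=cv2.INTER_CUBIC))
```

```text
t 17.0 pos [0.5604 0.0254 0.1014] xdir 1.6804 down -1.0 open 0.6988 F [-0.1  0.5 -0.8]
t 17.05 pos [0.5605 0.0255 0.1015] xdir 1.6805 down -1.0 open 0.7018 F [0.5 0.8 0.3]
```

View pics/w14_c.png

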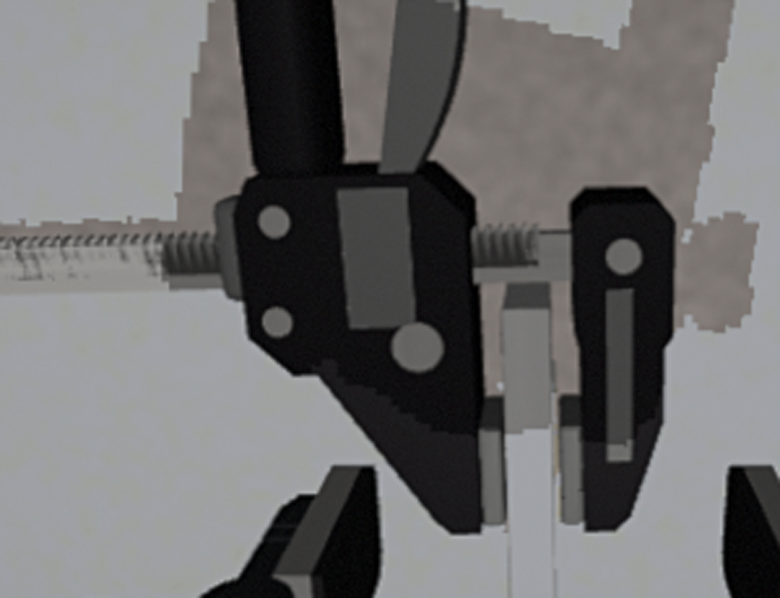

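Run:
```python
from f3 import *
p=go("w14.pkl",(110,70,410,300),2.6,{"A1":(502.5,427),"A2":(505.5,525),"B1":(559,425),"B2":(562,523)},"pics/w14.png")
p=[p[0],p[1],.12]
```

```text
[ 0.5367 -0.021   0.1342  0.0144  0.1   ]
{'A1': [-0.3, -0.4], 'A2': [0.3, 0.1], 'B1': [0.1, -0.1], 'B2': [-0.1, 0.4]}
```

View pics/w14_o.png

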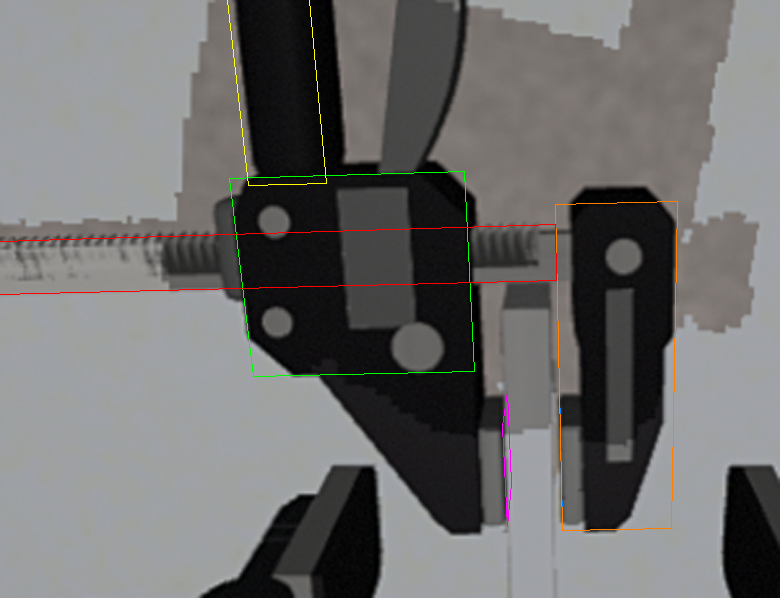

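Run:
```python
from fit import *
p=[.536,-.0208,.118]
t=W(p,[(-54,-1,12)])[0]; print(t); plan(t+[0,0,.05],tool_down(np.pi/2+.118))
```

```text
[ 0.48249324 -0.02815027  0.012     ]
t 17.05 pos [0.5605 0.0255 0.1015] open 0.702
shift shares [-0.9   0.79  1.67] turn shares [-0.   -0.07  0.  ]  (first-tool axes)
```

Request:
apply_moves(plan="-0.4 0 0.7 0 -0.07 0 0.75;-0.5 0.3 0.95 0 0 0 0.75;0 0.5 0 0 0 0 0.75;0 0 0 0 0 0 0.75;0 0 0 0 0 0 0.75")

```text
time_s: 17.55
eef_pos: [0.4889, -0.0253, 0.0635]
eef_rot: [-0.47, 0.47, 0.529, -0.529]
wrist_force: [1.0, 0.2, 0.5]
opening: 0.748
```

Run:
```python
from fit import *
p=[.536,-.0208,.118]
t=W(p,[(-54,-1,12)])[0]; plan(t,tool_down(np.pi/2+.118))
```

```text
t 17.55 pos [ 0.4889 -0.0253  0.0635] open 0.748
shift shares [-0.04  1.03  0.13] turn shares [0. 0. 0.]  (first-tool axes)
```

Request:
apply_moves(plan="-0.04 0.4 0.13 0 0 0 0.75;0 0.4 0 0 0 0 0.75;0 0.22 0 0 0 0 0.75;0 0 0 0 0 0 0.66;0 0 0 0 0 0 0.6")

```text
time_s: 18.05
eef_pos: [0.4832, -0.0279, 0.0128]
eef_rot: [-0.469, 0.47, 0.529, -0.529]
wrist_force: [-0.5, -0.0, 0.2]
opening: 0.598
```

Request:
apply_moves(plan="-0.03 0 0 0 0 0 0.55;-0.04 0 0 0 0 0 0.5;-0.03 0 0 0 0 0 0.46;-0.02 0 0 0 0 0 0.44;-0.02 0 0 0 0 0 0.42")

```text
time_s: 18.55
eef_pos: [0.4839, -0.0346, 0.0138]
eef_rot: [-0.469, 0.47, 0.529, -0.528]
wrist_force: [-4.1, 7.4, 13.5]
opening: 0.423
```

Request:
apply_moves(plan="-0.01 0 0 0 0 0 0.41;-0.01 0 0 0 0 0 0.4;0 0 0 0 0 0 0.39;0 0 0 0 0 0 0.385;0 0 0 0 0 0 0.385")

```text
time_s: 19.05
eef_pos: [0.4842, -0.036, 0.0141]
eef_rot: [-0.469, 0.47, 0.529, -0.529]
wrist_force: [-5.5, 1.6, 13.4]
opening: 0.391
```

Run:
```python
from fit import *
state()
im=ctrl.camera("wrist")[:,:,::-1].copy(); cv2.imwrite("pics/w15.png",im)
```

```text
t 19.05 pos [ 0.4842 -0.036   0.0141] xdir 1.6899 down -1.0 open 0.3906 F [-5.5  1.6 13.4]
```

View pics/w15.png

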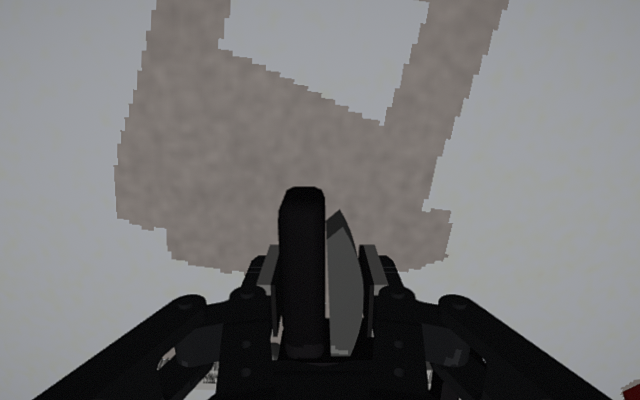

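Request:
apply_moves(plan="0 0 0 0 0 0 0.385;0.04 0 0 0 0 0 0.43;0.06 0 0 0 0 0 0.5;0.06 0 0 0 0 0 0.62;0.02 0 0 0 0 0 0.7")

```text
time_s: 19.6
eef_pos: [0.4823, -0.0266, 0.0123]
eef_rot: [-0.469, 0.469, 0.529, -0.529]
wrist_force: [0.0, -0.2, -0.2]
opening: 0.698
```

Request:
apply_moves(plan="0 -0.5 0 0 0 0 0.7;0 -0.8 -0.5 0 0 0 0.7;0.4 -0.5 -0.7 0 0 0 0.7;0.5 0 -0.5 0 0 0 0.7;0 0 0 0 0 0 0.7")

```text
time_s: 20.1
eef_pos: [0.5645, 0.0303, 0.1038]
eef_rot: [-0.468, 0.47, 0.531, -0.528]
wrist_force: [-0.7, 0.4, -0.1]
opening: 0.703
```

Request:
apply_moves(plan="0 0 0 0 0 0 0.7;0 0 0 0 0 0 0.7;0 0 0 0 0 0 0.7;0 0 0 0 0 0 0.7;0 0 0 0 0 0 0.7")

```text
time_s: 20.6
eef_pos: [0.5609, 0.0273, 0.102]
eef_rot: [0.47, -0.47, -0.529, 0.529]
wrist_force: [0.2, -0.2, 0.4]
opening: 0.702
```

Run:
```python
from fit import *
import pickle
state()
cal=ctrl.get_calibration("wrist");pickle.dump(cal,open("w16.pkl","wb"))
im=ctrl.camera("wrist")[:,:,::-1].copy(); cv2.imwrite("pics/w16.png",im);state()
cv2.imwrite("pics/w16_c.png",cv2.resize(im[70:300,110:410],None,fx=2.6,fy=2.6,interpolation=cv2.INTER_CUBIC))
```

```text
t 20.6 pos [0.5609 0.0273 0.102 ] xdir 1.6887 down -1.0 open 0.7019 F [ 0.2 -0.2  0.4]
t 20.65 pos [0.561  0.0274 0.102 ] xdir 1.6889 down -1.0 open 0.6988 F [-1.2 -0.3  0.1]
```

View pics/w16_c.png

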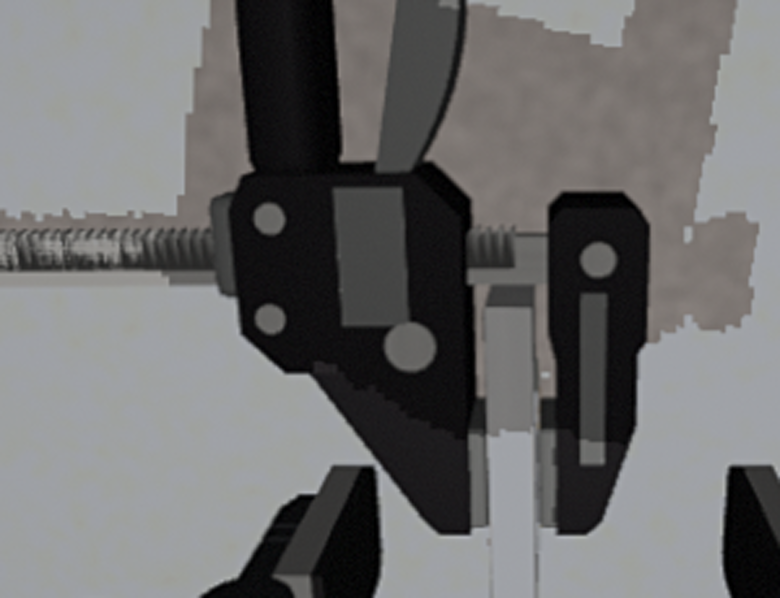

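```bash
cat > meas.py <<'E'
from fit import *
import pickle
def warp(n,z=.031,s=4000.,x0=.47,y0=-.09,w=.20,h=.20):
    cal=pickle.load(open(n+".pkl","rb")); im=cv2.imread(f"pics/{n}.png")
    H,Wd=int(h*s),int(w*s); X,Y=np.meshgrid(x0+np.arange(H)/s,y0+np.arange(Wd)/s,indexing="ij")
    uv=pix(cal,np.c_[X.ravel(),Y.ravel(),np.full(X.size,z)]).astype(np.float32).reshape(H,Wd,2)
    return cv2.remap(im,uv[...,0],uv[...,1],cv2.INTER_CUBIC)
def circ(n):
    g=cv2.GaussianBlur(cv2.cvtColor(warp(n),cv2.COLOR_BGR2GRAY),(0,0),2)
    _,b=cv2.threshold(g,0,255,cv2.THRESH_OTSU)
    cs,hr=cv2.findContours(b,cv2.RETR_CCOMP,cv2.CHAIN_APPROX_NONE); out=[]
    for c in cs:
        a=cv2.contourArea(c); per=cv2.arcLength(c,True)
        if 200<a<6000 and 4*np.pi*a/per**2>.8:
            (cx,cy),r=cv2.minEnclosingCircle(c); m=cv2.moments(c); cx,cy=m["m10"]/a,m["m01"]/a
            out.append((.47+cy/4000,-.09+cx/4000,np.sqrt(a/np.pi)/4))
    return np.array(out)
if __name__=="__main__":
    import sys
    for n in sys.argv[1:]:
        cv2.imwrite(f"pics/{n}_rect.png",cv2.resize(warp(n),None,fx=.7,fy=.7)); print(n); print(circ(n).round(4))
E
python3 meas.py w8 w13 w14 w16
```

```text
w8
[[ 0.553  -0.0088  5.3903]
 [ 0.549  -0.0425  2.8595]
 [ 0.5259  0.0559  3.4304]
 [ 0.5248 -0.0427  2.8664]]
w13
[[ 0.5544 -0.0081  5.4527]
 [ 0.5514 -0.0418  2.9248]
 [ 0.5272 -0.0427  2.9787]
 [ 0.5268  0.0447  3.4893]]
w14
[[ 0.5548 -0.0078  5.4664]
 [ 0.5523 -0.0417  2.9787]
 [ 0.5281 -0.0428  2.9502]
 [ 0.5274  0.0386  3.5007]]
w16
[[ 0.5559 -0.0078  5.5225]
 [ 0.553  -0.0416  2.9704]
 [ 0.5294  0.0345  3.5021]
 [ 0.5287 -0.0425  2.9837]]
```

View pics/w16_rect.png

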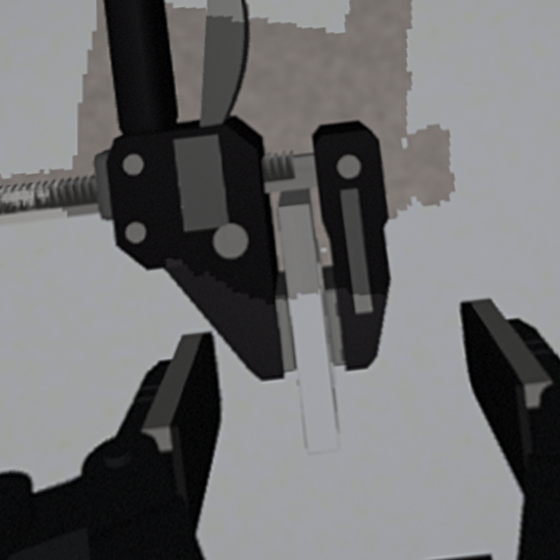

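```bash
cat > m2.py <<'E'
from meas import *
import sys
def order(C):
    C=C[np.argsort(-C[:,2])]; big,fr=C[0],C[1]; s=C[2:4]; s=s[np.argsort(-s[:,0])]; return np.array([big,s[0],s[1],fr])[:,:2]
ref=order(circ("w8")); a0=.0972
for n in sys.argv[1:]:
    D=order(circ(n)); P,Q=ref[:3],D[:3]; pc,qc=P.mean(0),Q.mean(0)
    Hh=(P-pc).T@(Q-qc); th=np.arctan2(Hh[0,1]-Hh[1,0],Hh[0,0]+Hh[1,1]); sc=np.sqrt(((Q-qc)**2).sum()/((P-pc)**2).sum())
    a=a0+th; ax=np.array([np.cos(a),np.sin(a)]); ay=np.array([-ax[1],ax[0]])
    d=(D[3]-qc)/sc
    print(n,"yaw",a.round(4),"scale",sc.round(4),"front in head frame mm x",(d@ax*1e3).round(2),"y",(d@ay*1e3).round(2))
E
python3 m2.py w8 w13 w14 w16
```

```text
w8 yaw 0.0972 scale 1.0 front in head frame mm x -7.8 y 88.42
w13 yaw 0.1256 scale 0.9996 front in head frame mm x -7.94 y 77.22
w14 yaw 0.1391 scale 1.0009 front in head frame mm x -7.87 y 71.09
w16 yaw 0.1265 scale 1.0026 front in head frame mm x -8.04 y 66.53
```

Request:
apply_moves(plan="0 -0.5 0 0 0 0 0.7;0 -0.8 0.5 0 0 0 0.7;0 -0.8 0.8 0 0 0 0.7;0 -0.3 0.8 0 0 0 0.7;0 0 0 0 0 0 0.7")

```text
time_s: 21.15
eef_pos: [0.4595, 0.0158, 0.22]
eef_rot: [-0.468, 0.471, 0.529, -0.528]
wrist_force: [0.4, -0.5, 0.2]
opening: 0.699
```

```bash
python3 - <<'E'
from fit import *
import pickle
state()
im=ctrl.camera("side")[:,:,::-1].copy()
for t in ("slide_box","dish","pot"):
    print(t,[(np.round(d["point"],3),round(d["score"],2)) for d in ctrl.recognise("side",t)][:1])
cv2.imwrite("pics/s17_c.png",cv2.resize(im[160:280,270:400],None,fx=4.5,fy=4.5,interpolation=cv2.INTER_CUBIC))
cal=ctrl.get_calibration("wrist");pickle.dump(cal,open("w17.pkl","wb"))
im=ctrl.camera("wrist")[:,:,::-1].copy(); cv2.imwrite("pics/w17.png",im)
E
python3 m2.py w17
python3 - <<'E'
import cv2
im=cv2.imread("pics/w17.png"); cv2.imwrite("pics/w17_c.png",cv2.resize(im[120:400,180:430],None,fx=2.1,fy=2.1,interpolation=cv2.INTER_CUBIC))
E
```

```text
t 21.15 pos [0.4595 0.0158 0.22  ] xdir 1.6893 down -1.0 open 0.6989 F [ 0.4 -0.5  0.2]
slide_box [(array([ 0.454, -0.314,  0.038]), 0.61)]
dish [(array([0.663, 0.262, 0.024]), 0.93)]
pot []Traceback (most recent call last):
  File "m2.py", line 7, in <module>
    D=order(circ(n)); P,Q=ref[:3],D[:3]; pc,qc=P.mean(0),Q.mean(0)
  File "m2.py", line 4, in order
    C=C[np.argsort(-C[:,2])]; big,fr=C[0],C[1]; s=C[2:4]; s=s[np.argsort(-s[:,0])]; return np.array([big,s[0],s[1],fr])[:,:2]
                                                                                                              ~^^^
IndexError: index 1 is out of bounds for axis 0 with size 1
```

View pics/s17_c.png

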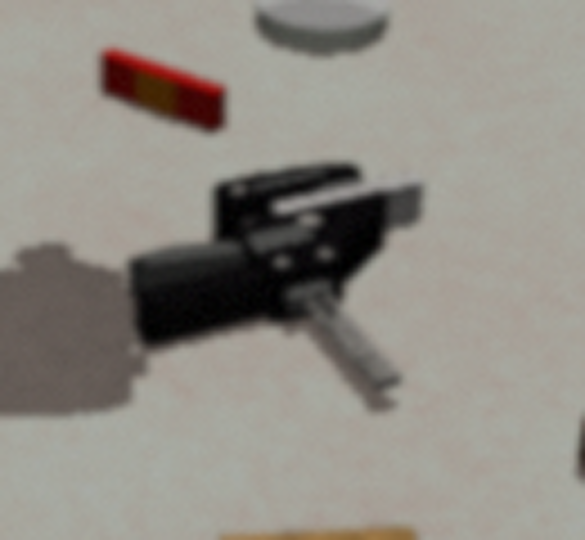

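View pics/w17_c.png

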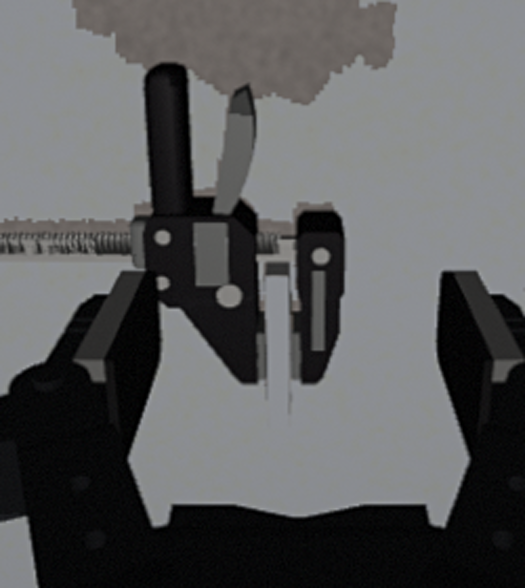

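Run:
```python
from h import *
state(); print(ctrl.hand_in());
```

```text
t 21.4 pos [0.462  0.0159 0.2168] xdir 1.6895 down -1.0 open 0.6953 F [ 0.5 -0.3 -0.6]
the job is handed in; nothing more can be done
None
```

I stood the bare-aluminium coupon with the amber film on edge between the pads and let go. I then gave the trigger three full squeezes and one controlled part squeeze, let it spring back, and handed the job in at about 21 s.

**Last checks**
- **Coupon position:** it stands on edge about 55 mm along the clamp's x, against a window of 46 to 66 mm. It is square to the jaws to within about 0.03 rad.
- **Clamp and trigger:** the clamp looks flat on the bench, the trigger is out, and the gripper is clear of everything.
- **Clamping force:** there was no direct force reading. Jaw-screw distances in the pictures, with the earlier gap fits, put the pads 3.1 to 3.6 mm compressed. That is about 19 to 22 N at the given pad stiffness.
- **Bystanders:** the slide box and dish were found where they started. The pot was not recognised in the last side picture, but the arm never came near it.

**Failed or disagreed**
- **Pad compression:** a rougher reading of the jaw edges gave only 2.6 mm, about 16 N. That is still inside the 10 to 40 N limits.
- **Jaw-screw measurement:** repeating it on the last wrist picture failed because a finger hid one screw. The figure above comes from the picture just before it, taken after the trigger was released.

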